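Shut down the tray sealer and sort its bench

ROBOT

A 6-joint arm with a two-finger parallel gripper is mounted at the origin on the work surface. World frame = base frame: x ahead of the robot, y to its left, z up, the work surface at z = 0. Lengths are in mm, angles in rad, forces in N, time in s.
With the tool pointing down it reaches from about 375 to 975 mm from the base axis. Payload 3.8 kg.
Tool frame: the origin (TCP) lies at the very end of the fingers, on their centre line; the grasp point (between the pads) lies 19 mm behind it (env.grip_point_offset is the distance from the TCP to the grasp point, in mm); z points along the fingers, y is the line along which they close (so a half turn about z gives the same grasp; the last joint's range is limited). The gripper opens to 85 mm and grips with 20 to 120 N. Pads are 22 mm wide; open, the fingers measure 114 mm over their backs; the gripper's body (76 mm by 85 mm) begins 54 mm behind the grasp point. The pads swing forward as they close: fully open they stand 13 mm farther back than shut.
Start: joints at [1.259, 0.264, 1.604, -0, 1.274, -0.037], TCP at [183.162, 649.669, 231.28] pointing down, gripper open.
Joint ranges: [-2.63, 2.63], [-0.94, 2.18], [0.31, 2.57], [-1.31, 4.45], [0, 2.66], [-2.55, 2.55]. Speed limits (rad/s): [2.57, 2.57, 3.14, 3.14, 3.14, 3.14].

INTERFACE

Orientations are given as a rotation vector (axis times angle).
In Python, from bench import env gives the robot as it stands.
- The arm moves only by the tool move_arm, never from a script. Its argument "series" is text: rows parted by semicolons, each of 5 numbers parted by spaces: the shift along the tool's x, y, z each as a share of 0.25 m, from -1 to 1, then the turn about the tool's z as a share of pi/2 rad, from -1 to 1, then the opening, from 0 (shut) to 1 (fully open). In form: dx dy dz roll claw; .... A call has 1 to 12 rows; each row is the pose to reach, as a shift and turn from the pose commanded when the call began, along the tool's axes at that moment; what a row does not reach only later rows make up. A row lasts 1/12 s, in which the tool goes at most 41.7 mm and 7.16 degrees, less where a joint would pass 70% of its speed; a pose out of reach is approached as far as the arm can. A call with a number of a shift or a turn outside -1 to 1 is refused whole. A call with a gripper value outside its range is refused whole. The fingers move at their own pace and stop on an object; the grip force is fixed at half the most. Time passes only in rows, so rows that repeat a pose let the fingers close. It gives the time, the measured TCP pose, the force, the opening and the grip force at its end, in the units of the state.
- env.observe(): the state, without advancing time (a new reading comes with each control period).
- env.grab_frame(name): name is "scene" or "top" or "wrist"; returns the picture (400x640x3 uint8, red, green, blue); there is no depth.
- env.get_calibration(name): a dict with "fovy" (degrees; the focal length in pixels is half the picture's height over the tangent of half this angle, whatever the lens; pixels are square), "cx", "cy" (the principal point, pixels), "k1" (the pictures are not rectified: a ray, as slopes to the right and down, at radius r is drawn at 1 + k1 r^2 times it, then the intrinsics apply), "R" (3x3) and "t" (3): a world point X has camera coordinates R X + t. Camera axes: x right, y down, z forward; pixel columns grow to the right and rows downward; lengths in mm; the calibration is good to about 2 mm. A picture is of the moment at which its call begins: read the wrist's pose just before it. get_calibration takes no time and is no camera call; for the wrist camera it gives the pose at the moment of the call.
- env.finish_job(): hands the job in; it is judged then, once.
Trained networks look in the newest picture that a camera, given by its name, has taken for a name from the list of things; names that differ only in an ending like _2 or _b are one class to them, and where a whole thing is asked for, a point or a joint stands for the part that bears it (a point fixed in the world has none). Each returns a list of dicts, best first, with "conf" (0 to 1); they miss things now and then, are a little off and sometimes report something else, mostly with a low value. They report only what shows in the picture. A call takes as long as a camera call. They do not tell look-alikes from the thing itself.
- env.boxes_of(camera, target): "box" ([left, top, width, height] in pixels, round what is visible of it).
- env.masks_of(camera, target): "region" (400x640 bool, what is visible of it) and "box" ([left, top, width, height] in pixels, round what is visible of it).
- env.spot_point(camera, target): "xy" ([column, row] in pixels: a listed point, or the origin of a listed thing).
The state is a dict: "time_s": time; "joint_pos": joint angles; "dq": joint speeds; "joint_torque": joint torques, N m; "ee_pos": TCP position; "eef_rot": TCP orientation; "wrist_force": force on the tool from outside, world axes, zero at the start; "ft_torque": the same for the moment, N m; "grip_width": finger opening in mm; "grip_force": force on a finger pad.
Only numpy, scipy, OpenCV 4.12 (cv2) and the standard library are available. Lean on these libraries where they do the work, as an engineer would, in place of code of your own. Each camera call takes 0.05 s, during which the arm holds its last target. There are 200 camera calls.

TASK

The batch is finished. First turn the tray sealer's heat dial fully anticlockwise to off; only then take the film roll out of the orange crate and lay it on its V-stand, and sort what lies about on the bench: the sealed cups upright in the orange crate, the food utensils (scraper, scoop) in the steel wash pan and the hand tools (screwdriver, spanner) in the blue tool tray. Set the cups down, do not drop them, and leave the sanitiser bottle, the stack of empty cups and the label roll where they stand.

Things in the scene. Friction and masses are not known exactly. Their poses are not given: they have to be found in the camera images.
- heat (a joint): the sealer's heat dial, rad: 0 is fully anticlockwise against its stop (off), it grows clockwise as seen facing the panel, up to 4.71; friction 0.04 N m; it stays where it is left
- heat_grip (a point): point on the dial's axis at the height to grip, 37 mm off the panel. Dial: black bar grip 42 mm long, 14 wide, rising 44 mm off the panel, on a round skirt 44 mm across. This frame turns with the dial: x along the bar (white pointer line at the -x end), y across it, z along the axis, out of the panel. The panel slopes 20 degrees, facing up and to the robot; dial at its right end (-y)
- sealer: table-top tray sealer, stainless, fixed, 230 mm wide (y), 600 mm deep (x): sloping control panel over the front 105 mm (58 to 98 mm high), flat deck 112 mm high behind it, then the heated head raised on its hinge, 290 mm high, its handle 200 mm or more behind the front; origin under the middle of its front edge at bench level, x back into the machine
- film: spare roll of clear sealing film, a cylinder 56 mm across and 140 mm long (its cardboard core sticks out 5 mm at each end), 350 g; origin at its very middle on its axis, x along its axis. At the start it lies in the orange crate, along the crate's y, on the crate's floor
- stand: fixed steel stand for the film roll: base plate 130 mm (x) by 100 (y) by 5, with two upright 90-degree V supports 6 mm thick at x = -45 and +45 mm, open at the top (tips 49 mm high, 70 mm apart in y). A roll in both Vs lies along the stand's x over its middle, axis 54 mm above the bench; either way round is right. Origin under its middle at bench level
- crate: orange plastic crate for the sealed cups: open-topped, outside 150 mm (its x) by 230 mm (its y) by 50 mm high, walls and floor 5 mm thick, fixed to the bench; origin under its middle at bench level, z up
- pan: stainless wash pan for food utensils, with a rim 8 mm wide outside the walls: open-topped, outside 150 mm (its x) by 230 mm (its y) by 50 mm high, walls and floor 5 mm thick, fixed to the bench; origin under its middle at bench level, z up
- tray: blue tool tray with a black rubber floor: open-topped, outside 150 mm (its x) by 230 mm (its y) by 50 mm high, walls and floor 5 mm thick, fixed to the bench; origin under its middle at bench level, z up
- cup1: a sealed portion cup of brown bean paste, closed with a flat pale film lid; round, 36 mm high, 47 mm across at the foot widening to a 62 mm rim at the top (the rim is the top 4 mm), about 90 g; origin at the middle of its underside, z up. Stands on the bench at the start. May be absent
- cup2: a sealed portion cup of brown bean paste, closed with a flat pale film lid; round, 36 mm high, 47 mm across at the foot widening to a 62 mm rim at the top (the rim is the top 4 mm), about 90 g; origin at the middle of its underside, z up. Stands on the bench at the start. May be absent
- cup3: a sealed portion cup of brown bean paste, closed with a flat pale film lid; round, 36 mm high, 47 mm across at the foot widening to a 62 mm rim at the top (the rim is the top 4 mm), about 90 g; origin at the middle of its underside, z up. Stands on the bench at the start. May be absent
- scraper: food utensil: bowl scraper 135 mm long, white handle 16 mm wide and 14 mm high from x = -67 to +22 mm, blue blade 38 mm wide, 9 mm thick at the +x end; 60 g; origin at mid-length at its underside; lies flat; x runs along it, z is up. May be absent
- scoop: food utensil: steel portion scoop 135 mm long, flat handle 16 mm wide and 6 mm thick, its top 20 mm above the bench, from x = -67 to +20 mm (with a foot at the -x end), round cup 47 mm across and 22 mm high at the +x end; 80 g; origin at mid-length at the level of its underside; lies flat; x runs along it, z is up. May be absent
- screwdriver: hand tool: screwdriver 135 mm long, square-ish red handle 22 mm wide and high from x = -67 to +10 mm, thin steel blade to +x; 80 g; origin at mid-length at the handle's underside; lies flat; x runs along it, z is up. May be absent
- spanner: hand tool: dark steel spanner 135 mm long, 9 mm thick, shank 14 mm wide in the middle, ring 28 mm across at the -x end, open jaw 32 mm wide at the +x end; 110 g; origin at mid-length at its underside; lies flat; x runs along it, z is up. May be absent
- sanitiser: bystander: white bottle with a blue cap, 62 mm across, 170 mm high, standing; origin at the middle of its underside
- cupstack: bystander: stack of empty clear cups, 64 mm across, 96 mm high, standing; origin at the middle of its underside
- labels: bystander: paper label roll lying flat, 70 mm across, 40 mm high; origin at the middle of its underside
There are look-alikes about, which are no part of the job. Leave any green or red look-alike of the stand alone.

How it is judged:
By the outcome, as a careful person would: the job done as asked, in the order asked, and still so for the second after the job is handed in, with the robot touching nothing.
Of cup1, cup2, cup3 only 2 to 3 are there at a start; the rules pass over those that are not, and their reading is None.
Of scraper, scoop, screwdriver, spanner only 3 to 4 are there at a start; the rules pass over those that are not, and their reading is None.
At some moment in a run one of cup1, cup2, cup3, scraper, scoop, screwdriver, spanner may be knocked a few centimetres aside while the robot is not near it.
It also fails if it takes over 210 s, if anything falls off the work surface, if the arm or the gripper's body presses on something with over 40 N, if the wrist force passes 120 N, or if a joint passes its speed limit or range.

## Working session

There is one attempt and no reset: what is moved stays moved. The work goes in short steps, Python scripts to look and compute and a tool call to move; the robot and the scene stay as the last step left them, time stands still between calls to the robot, and variables do not carry over. Pictures are saved under pics/ and viewed, at most 14 in all, crops included, and the job is handed in when it is done.

Besides the shell and the picture viewer there is one more tool, called after "Request:" by a JSON object that holds its "method" and its "body". move_arm: Moves the arm, as the interface text tells. Shift numbers are shares of 0.25 m and turn numbers shares of pi/2 rad, none past 1 either way. Its arguments: {"type":"object","properties":{"series":{"type":"string"}},"required":["series"]}

```bash
ls; mkdir -p pics
cat > h.py <<'E'
import numpy as np, cv2
from bench import env
from scipy.spatial.transform import Rotation as Ro
def save(cam,n):
    im=env.grab_frame(cam); cv2.imwrite(f'pics/{n}.png',np.ascontiguousarray(im[:,:,::-1])); return im
def ray(c,uv):
    f=200/np.tan(np.radians(c['fovy'])/2); K=np.array([[f,0,c['cx']],[0,f,c['cy']],[0,0,1.]])
    R=np.array(c['R']);t=np.array(c['t'])
    p=cv2.undistortPoints(np.array([[uv]],float),K,np.array([c['k1'],0,0,0.]))[0,0]
    return -R.T@t, R.T@np.array([p[0],p[1],1])
def at(c,uv,z):
    o,d=ray(c,uv); return o+d*(z-o[2])/d[2]
def proj(c,X):
    f=200/np.tan(np.radians(c['fovy'])/2);X=np.array(c['R'])@X+np.array(c['t']);x=X[:2]/X[2]
    return x*(1+c['k1']*x@x)*f+[c['cx'],c['cy']]
E
python3 - <<'E'
from h import *
for n in('scene','top','wrist'): save(n,n+'0'); c=env.get_calibration(n); print(n,c['fovy'],c['k1'],ray(c,(320,200)))
print(env.observe())
E
```

```text
pics
scene 50.0499466106327 0.026806950645008567 (array([1119.33189404, -852.1039648 , 1002.79221427]), array([-0.46086907,  0.59787119, -0.65628229]))
top 47.07208144730246 -0.022043900449993655 (array([ 261.1374145 ,  -14.80062321, 1536.70806474]), array([ 0.12745944, -0.00274705, -0.99184737]))
wrist 70.55637297946026 -0.008687561548371477 (array([113.21328389, 669.43379223, 372.0726058 ]), array([ 0.27409352, -0.08403533, -0.9580383 ]))
{'time_s': 0.15, 'joint_pos': array([ 1.25907111e+00,  2.64598217e-01,  1.60507803e+00, -4.02317717e-06,
        1.27369044e+00, -3.68868484e-02]), 'dq': array([ 0.00205405, -0.00033062, -0.00604502,  0.00083953, -0.00140836,
       -0.00082638]), 'joint_torque': array([ 2.49167283e-05, -5.15896225e+01, -3.67963564e+01, -2.79008697e-05,
        7.80398230e-03, -2.95710515e-05]), 'ee_pos': array([183.00824374, 649.12365242, 230.22623858]), 'eef_rot': array([-4.30314004e-01, -3.11167439e+00,  2.74519868e-03]), 'wrist_force': array([ 0.26562199, -0.2116747 ,  0.02015457]), 'ft_torque': array([ 0.00898767, -0.02615157, -0.0144325 ]), 'grip_force': 0.0, 'grip_width': 85.63334318173875}
```

View pics/top0.png

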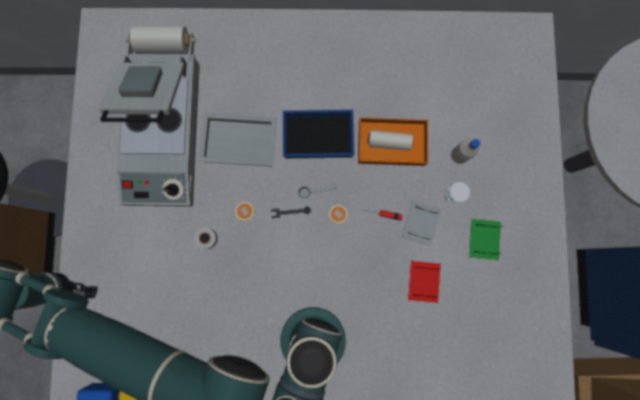

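View pics/scene0.png

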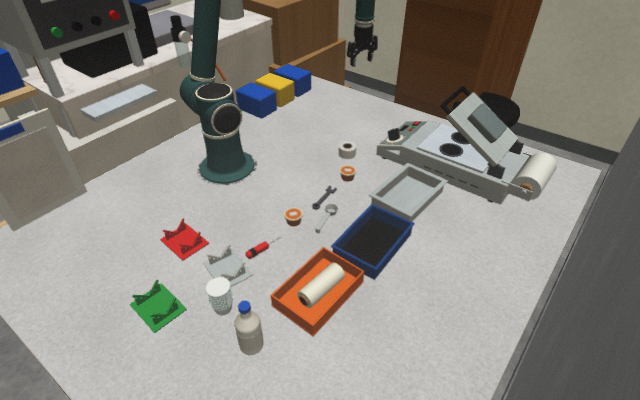

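Run:
```python
from h import *
c=env.get_calibration('top')
save('top','top1')
Z=dict(cup1=0,scraper=7,scoop=18,screwdriver=11,spanner=5,film=33,heat_grip=110,crate=50,pan=50,tray=50,stand=0,sanitiser=170,cupstack=96,labels=40,sealer=0)
for n,z in Z.items():
    r=env.spot_point('top',n)
    print(n,[(np.round(q['conf'],2),np.round(q['xy'],0),np.round(at(c,q['xy'],0 if n in('crate','pan','tray','sanitiser','cupstack','labels') else z))[:2]) for q in r[:5]])
```

```text
cup1 [(np.float64(0.71), array([338., 215.]), array([408., -79.])), (np.float64(0.67), array([243., 215.]), array([405., 238.])), (np.float64(0.34), array([450., 196.]), array([ 477., -461.])), (np.float64(0.32), array([291., 212.]), array([418.,  78.]))]
scraper [(np.float64(0.49), array([337., 216.]), array([404., -77.]))]
scoop [(np.float64(0.55), array([316., 190.]), array([490.,  -4.]))]
screwdriver [(np.float64(0.7), array([290., 211.]), array([420.,  82.])), (np.float64(0.6), array([206., 240.]), array([320., 359.])), (np.float64(0.52), array([379., 214.]), array([ 412., -216.])), (np.float64(0.21), array([248., 214.]), array([409., 222.]))]
spanner [(np.float64(0.48), array([291., 212.]), array([418.,  78.])), (np.float64(0.36), array([208., 240.]), array([321., 351.]))]
film [(np.float64(0.56), array([391., 138.]), array([ 668., -255.])), (np.float64(0.19), array([161., 206.]), array([428., 506.]))]
heat_grip [(np.float64(0.5), array([170., 192.]), array([466., 454.])), (np.float64(0.35), array([242., 142.]), array([627., 232.]))]
crate [(np.float64(0.75), array([391., 143.]
[... 262 characters left out ...]
.]), array([676.,  -6.]))]
stand [(np.float64(0.75), array([419., 222.]), array([ 388., -351.])), (np.float64(0.74), array([485., 241.]), array([ 327., -572.])), (np.float64(0.73), array([425., 281.]), array([ 193., -369.]))]
sanitiser [(np.float64(0.75), array([459., 160.]), array([ 603., -493.]))]
cupstack [(np.float64(0.68), array([208., 241.]), array([317., 352.])), (np.float64(0.62), array([449., 195.]), array([ 479., -455.])), (np.float64(0.27), array([167., 193.]), array([478., 499.]))]
labels [(np.float64(0.74), array([208., 243.]), array([311., 354.]))]
sealer [(np.float64(0.66), array([162., 209.]), array([424., 515.])), (np.float64(0.59), array([168., 191.]), array([485., 497.]))]
```

Top view: the real steel stand is at (421,222), with a green look-alike at (485,240) and a red one at (425,281). The dial is at (172,189). Two cups are at (245,211) and (338,214), the spanner at (291,212), the scoop at (317,190) and the screwdriver at (385,214), with no scraper visible. The label roll at (206,238) could be taken for a cup. I'll start with the dial.

```bash
cat >> h.py <<'E'
def st():
    o=env.observe(); R=Ro.from_rotvec(o['eef_rot']).as_matrix(); phi=np.degrees(np.arctan2(R[1,1],R[0,1]))
    return o,R,phi
def info():
    o,R,phi=st(); print('t',round(o['time_s'],1),'tcp',o['ee_pos'].round(1),'phi',phi.round(1),'z',R[:,2].round(3),'j',o['joint_pos'].round(2),'w',round(o['grip_width'],1),'F',o['wrist_force'].round(1))
def go(*wps):
    "wps: (x,y,z,phi or None): closing-axis angle deg; prints shares from now"
    o,R,phi=st()
    for x,y,z,p in wps:
        s=R.T@(np.array([x,y,z])-o['ee_pos'])/250
        a=0 if p is None else -((p-phi+90)%180-90)
        print((x,y,z,p),'->',s.round(3),round(a/90,3),'alt',round((a-180*np.sign(a))/90,3))
E
python3 - <<'E'
from h import *
info(); go((390,470,260,None),(400,470,280,90))
E
```

```text
t 0.9 tcp [183.2 649.7 231.3] phi 74.3 z [-0. -0. -1.] j [ 1.26  0.26  1.6   0.    1.27 -0.04] w 85.3 F [0.5 0.5 0.2]
(390, 470, 260, None) -> [-0.991 -0.467 -0.115] 0.0 alt 0.0
(400, 470, 280, 90) -> [-1.03  -0.456 -0.195] -0.175 alt 1.825
```

Request:
{"method": "move_arm", "body": {"series": "-0.96 -0.47 -0.12 -0.175 0.3;-0.96 -0.47 -0.12 -0.175 0.3;-0.96 -0.47 -0.12 -0.175 0.3;-0.96 -0.47 -0.12 -0.175 0.3;-0.96 -0.47 -0.12 -0.175 0.3;-0.96 -0.47 -0.12 -0.175 0.3;-0.96 -0.47 -0.12 -0.175 0.3;-0.96 -0.47 -0.12 -0.175 0.3;-0.96 -0.47 -0.12 -0.175 0.3"}}

```text
time_s: 1.7
ee_pos: [383.2, 470.8, 261.7]
eef_rot: [0.004, 3.141, 0.001]
wrist_force: [-0.5, 0.8, -0.1]
grip_width: 25.7
grip_force: 0.0
```

Run:
```python
from h import *
info(); save('wrist','w1'); c=env.get_calibration('wrist')
for q in env.spot_point('wrist','heat_grip'): print(q['conf'],q['xy'],at(c,q['xy'],115))
for q in env.spot_point('wrist','sealer'): print(q['conf'],q['xy'],at(c,q['xy'],0))
```

```text
t 1.7 tcp [383.2 470.8 261.7] phi 89.8 z [ 0.     0.001 -1.   ] j [ 0.85  0.12  1.72  0.    1.3  -0.72] w 25.7 F [-0.5  0.8 -0.1]
0.79 [307.6, 259.5] [466.35181952 456.28364641 115.        ]
0.74 [351.2, 198.2] [427.47567738 516.38123453   0.        ]
```

View pics/w1.png

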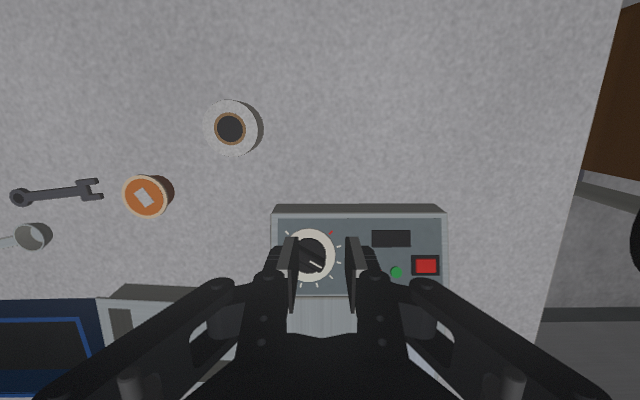

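Run:
```python
import cv2,numpy as np
im=cv2.imread('pics/w1.png'); a=cv2.resize(im[210:310,260:360],(500,500),interpolation=3); b=cv2.resize(im[165:225,110:185],(300,240),interpolation=3)
o=np.zeros((500,800,3),np.uint8); o[:,:500]=a; o[:240,500:]=b; cv2.imwrite('pics/d1.png',o)
```

```text
(no output)
```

View pics/d1.png

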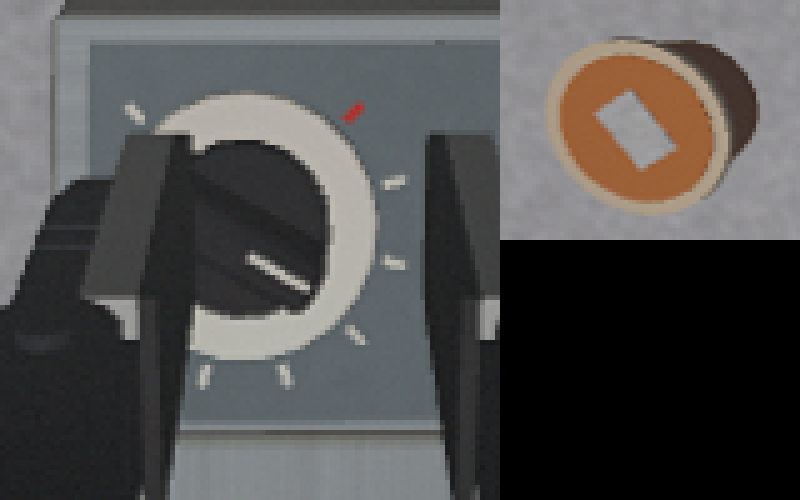

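Run:
```python
from h import *
go((467.5,456.3,200,-28))
```

```text
(467.5, 456.3, 200, -28) -> [-0.345 -0.064  0.244] -0.688 alt 1.312
```

Request:
{"method": "move_arm", "body": {"series": "-0.345 -0.06 0.2 0.8 0.3;-0.345 -0.06 0.2 0.8 0.3;-0.345 -0.06 0.2 0.8 0.3;-0.345 -0.06 0.2 0.8 0.3;-0.345 -0.06 0.2 0.8 0.3;-0.345 -0.06 0.2 0.8 0.3;-0.345 -0.06 0.2 0.8 0.3;-0.345 -0.06 0.2 0.8 0.3;-0.345 -0.06 0.2 0.8 0.3;-0.345 -0.06 0.2 0.8 0.3;-0.345 -0.06 0.2 0.8 0.3;-0.345 -0.06 0.2 0.8 0.3"}}

```text
time_s: 2.85
ee_pos: [467.4, 457.5, 210.9]
eef_rot: [-1.84, -2.546, 0.001]
wrist_force: [0.4, -0.6, -0.2]
grip_width: 25.7
grip_force: 0.0
```

Run:
```python
from h import *
info(); go((467.5,456.3,140,-28),(467.5,456.3,95,-28))
```

```text
t 2.9 tcp [467.4 457.5 210.9] phi 18.3 z [-0.001 -0.    -1.   ] j [0.74 0.24 1.67 0.   1.23 0.42] w 25.7 F [ 0.4 -0.6 -0.2]
(467.5, 456.3, 140, -28) -> [-0.005 -0.001  0.284] 0.514 alt -1.486
(467.5, 456.3, 95, -28) -> [-0.005 -0.001  0.464] 0.514 alt -1.486
```

Request:
{"method": "move_arm", "body": {"series": "-0.005 0 0.2 0.514 0.3;-0.005 0 0.25 0.514 0.3;-0.005 0 0.25 0.514 0.3;-0.005 0 0.25 0.514 0.3;-0.005 0 0.25 0.514 0.3;-0.005 0 0.25 0.514 0.3;-0.005 0 0.25 0.514 0.3;-0.005 0 0.3 0.514 0.3;-0.005 0 0.35 0.514 0.3"}}

```text
time_s: 3.6
ee_pos: [469.2, 456.3, 123.8]
eef_rot: [-2.692, -1.618, -0.004]
wrist_force: [-0.3, -1.1, 0.3]
grip_width: 25.8
grip_force: 0.0
```

Run:
```python
from h import *
info(); save('wrist','w2')
im=cv2.imread('pics/w2.png'); cv2.imwrite('pics/d2.png',cv2.resize(im[180:400,200:440],(600,550)))
```

```text
t 3.6 tcp [469.2 456.3 123.8] phi -28.0 z [ 0.002  0.002 -1.   ] j [0.73 0.31 1.76 0.   1.08 1.22] w 25.8 F [-0.3 -1.1  0.3]
```

View pics/d2.png

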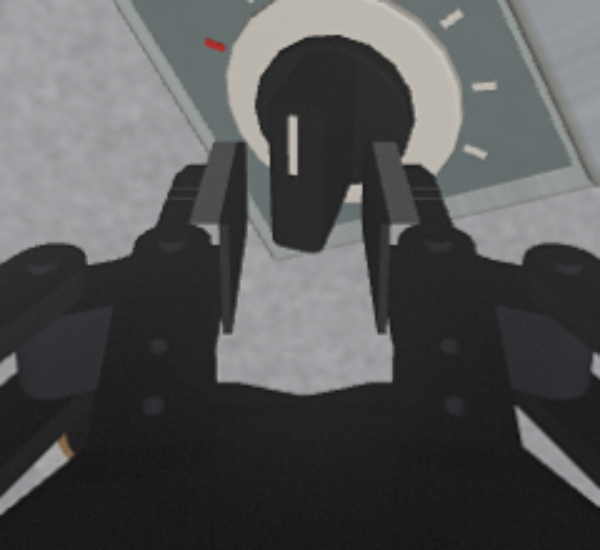

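The bar stands between the two fingers, at about (300,170) in the crop with the gap centre at about (305,180), and lines up with the pads. Next I descend and turn anticlockwise.

Request:
{"method": "move_arm", "body": {"series": "0 0 0.04 0 0.3;0 0 0.08 0 0.3;0 0 0.11 0 0.3;0 0 0.11 -0.08 0.3;0 0 0.11 -0.16 0.3;0 0 0.11 -0.24 0.3;0 0 0.11 -0.32 0.3;0 0 0.11 -0.4 0.3;0 0 0.11 -0.48 0.3;0 0 0.11 -0.56 0.3;0 0 0.11 -0.64 0.3;0 0 0.11 -0.72 0.3"}}

```text
time_s: 4.65
ee_pos: [469.3, 454.7, 96.0]
eef_rot: [1.412, 2.806, -0.001]
wrist_force: [0.1, -1.7, 2.0]
grip_width: 25.6
grip_force: 1.9
```

Run:
```python
from h import *
info(); print(env.observe()['ft_torque'],env.observe()['joint_torque'])
```

```text
t 4.7 tcp [469.3 454.7  96. ] phi 36.6 z [ 0.    -0.001 -1.   ] j [ 0.73  0.33  1.78 -0.    1.03  0.09] w 25.6 F [ 0.1 -1.7  2. ]
[-0.18471113 -0.00805107  0.00633164] [  0.50383978 -50.36592722 -32.49058485   0.1806415   -0.21914539
   1.5042701 ]
```

Request:
{"method": "move_arm", "body": {"series": "0 0 0 -0.08 0.3;0 0 0 -0.16 0.3;0 0 0 -0.22 0.3;0 0 0 -0.27 0.3;0 0 0 -0.3 0.3;0 0 0 -0.33 0.3"}}

```text
time_s: 5.15
ee_pos: [468.4, 455.0, 95.8]
eef_rot: [-0.652, -3.072, 0.001]
wrist_force: [-1.0, -1.5, 2.8]
grip_width: 25.6
grip_force: 15.8
```

Run:
```python
from h import *
info(); print(env.observe()['ft_torque'],env.observe()['joint_torque'])
```

```text
t 5.2 tcp [468.4 455.   95.8] phi 66.0 z [-0.001 -0.    -1.   ] j [ 0.73  0.33  1.78  0.    1.03 -0.42] w 25.6 F [-1.  -1.5  2.8]
[-0.15617493 -0.11100774 -0.64557334] [-4.73256614e-01 -4.95346677e+01 -3.27905238e+01 -4.47282409e-01
 -5.28219547e-01 -2.32630450e-02]
```

Moment −0.65 N m against 0.04 friction, so the dial is on its stop. I back off, lift and check.

Request:
{"method": "move_arm", "body": {"series": "0 0 0 0.08 0.3;0 0 0 0.15 0.3;0 0 0 0.15 0.3;0 0 -0.15 0.15 0.3;0 0 -0.3 0.15 0.3;0 0 -0.45 0.15 0.3;0.2 0 -0.6 0.15 0.3;0.36 0 -0.66 0.15 0.3;0.36 0 -0.66 0.15 0.3;0.36 0 -0.66 0.15 0.5;0.36 0 -0.66 0.15 0.5"}}

```text
time_s: 6.07
ee_pos: [386.3, 492.8, 262.1]
eef_rot: [1.005, 2.975, 0.003]
wrist_force: [0.1, -0.4, -0.8]
grip_width: 42.8
grip_force: 0.0
```

Run:
```python
from h import *
info(); save('wrist','w3'); c=env.get_calibration('wrist')
q=env.spot_point('wrist','heat_grip')[0];print(q,at(c,q['xy'],112.6))
im=cv2.imread('pics/w3.png');u,v=map(int,q['xy']); cv2.imwrite('pics/d3.png',cv2.resize(im[max(v-60,0):v+60,u-60:u+60],(480,480),interpolation=3))
```

```text
t 6.1 tcp [386.3 492.8 262.1] phi 52.7 z [ 0.002  0.001 -1.   ] j [ 0.87  0.15  1.68 -0.    1.31 -0.05] w 42.8 F [ 0.1 -0.4 -0.8]
{'xy': [337.1, 262.4], 'conf': 0.61} [468.41629606 452.44954934 112.6       ]
```

View pics/d3.png

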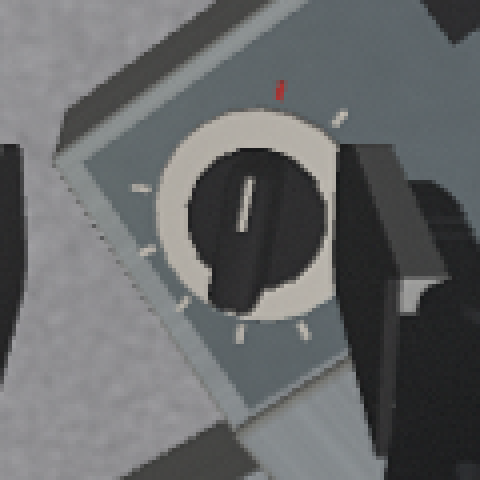

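The pointer line at (246,205) points at the red tick (280,90): dial off. On to the crate, surveying the bench on the way.

Run:
```python
from h import *
go((400,170,330,0))
```

```text
(400, 170, 330, 0) -> [-0.824 -0.988 -0.278] 0.583 alt -1.417
```

Request:
{"method": "move_arm", "body": {"series": "-0.82 -0.98 -0.28 0.58 0.8;-0.82 -0.98 -0.28 0.58 0.8;-0.82 -0.98 -0.28 0.58 0.8;-0.82 -0.98 -0.28 0.58 0.8;-0.82 -0.98 -0.28 0.58 0.8;-0.82 -0.98 -0.28 0.58 0.8;-0.82 -0.98 -0.28 0.58 0.8;-0.82 -0.98 -0.28 0.58 0.8;-0.82 -0.98 -0.28 0.58 0.8;-0.82 -0.98 -0.28 0.58 0.8;-0.82 -0.98 -0.28 0.58 0.8"}}

```text
time_s: 7.08
ee_pos: [399.9, 172.3, 330.2]
eef_rot: [-2.218, -2.223, 0.002]
wrist_force: [-1.0, 0.4, 0.2]
grip_width: 68.3
grip_force: 0.0
```

```bash
cat >> h.py <<'E'
def spots(cam,names,n=3):
    c=env.get_calibration(cam)
    for k,z in names.items():
        print(k,[(round(q['conf'],2),np.round(q['xy']),at(c,q['xy'],z)[:2].round(1)) for q in env.spot_point(cam,k)[:n] if q['conf']>.3])
E
python3 - <<'E'
from h import *
info(); save('wrist','w4')
spots('wrist',dict(cup1=0,spanner=0,scoop=0,scraper=0,screwdriver=0,pan=0,tray=0))
go((560,-150,330,0),(560,-170,330,0))
E
```

```text
t 7.1 tcp [399.9 172.3 330.2] phi 0.1 z [-0.002 -0.    -1.   ] j [ 0.35 -0.25  1.94  0.    1.45  0.35] w 68.3 F [-1.   0.4  0.2]
cup1 [(0.95, array([337., 129.]), array([423.4, 224.9])), (0.83, array([327., 290.]), array([410.8, -77.1]))]
spanner [(0.61, array([332., 213.]), array([418.5,  79.6]))]
scoop [(0.79, array([370., 254.]), array([4.897e+02, 4.000e-01])), (0.73, array([332., 214.]), array([417.4,  78.8]))]
scraper []
screwdriver []
pan [(0.92, array([484., 107.]), array([657.2, 259.9]))]
tray [(0.83, array([473., 259.]), array([681.7,  -8.6]))]
(560, -150, 330, 0) -> [-1.297  0.635  0.004] 0.003 alt -1.997
(560, -170, 330, 0) -> [-1.377  0.635  0.004] 0.003 alt -1.997
```

View pics/w4.png

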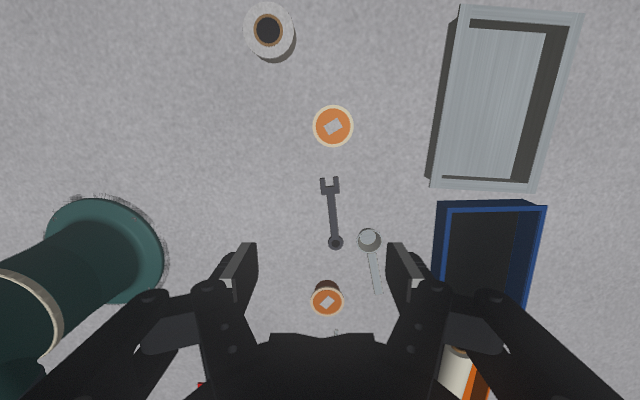

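Image: cups at (333,126) and (327,300), spanner (332,213), scoop with its cup at (369,240), label roll (268,30), pan (500,100), tray (490,260). All match the descriptions.

Request:
{"method": "move_arm", "body": {"series": "-0.98 0.5 0 0 1;-0.98 0.5 0 0 1;-0.98 0.5 0 0 1;-0.98 0.5 0 0 1;-0.98 0.5 0 0 1;-0.98 0.5 0 0 1;-0.98 0.5 0 0 1;-0.98 0.5 0 0 1"}}

```text
time_s: 8.15
ee_pos: [527.3, -75.7, 330.6]
eef_rot: [2.221, 2.22, -0.002]
wrist_force: [1.5, 0.3, 0.6]
grip_width: 85.7
grip_force: 0.0
```

Request:
{"method": "move_arm", "body": {"series": "-0.7 0.2 0 0 1;-0.7 0.2 0 0 1;-0.7 0.2 0 0 1;-0.7 0.2 0 0 1;-0.7 0.2 0 0 1;-0.7 0.2 0 0 1"}}

```text
time_s: 8.65
ee_pos: [576.7, -249.0, 330.2]
eef_rot: [-2.22, -2.222, 0.001]
wrist_force: [0.2, 0.6, -0.3]
grip_width: 85.3
grip_force: 0.0
```

Run:
```python
from h import *
info(); im=save('wrist','w5')
spots('wrist',dict(cup1=0,spanner=0,scoop=0,screwdriver=0,tray=0,crate=0,film=33,stand=0,sanitiser=0,cupstack=0))
c=env.get_calibration('wrist')
m=env.masks_of('wrist','film'); print([ (q['conf'],q['box']) for q in m])
r=m[0]['region']; ys,xs=np.nonzero(r); P=np.array([at(c,(u,v),45)[:2] for u,v in zip(xs[::7],ys[::7])]);print(cv2.minAreaRect(P.astype(np.float32)),P.mean(0))
```

```text
t 8.7 tcp [ 576.7 -249.   330.2] phi 0.0 z [-0.001 -0.    -1.   ] j [-0.45  0.13  1.58 -0.    1.43 -0.45] w 85.3 F [ 0.2  0.6 -0.3]
cup1 [(0.97, array([213.,  48.]), array([411.9, -75.5]))]
spanner []
scoop []
screwdriver [(0.61, array([224., 149.]), array([ 414.4, -227. ]))]
tray []
crate [(0.93, array([369., 170.]), array([ 655.8, -261.5]))]
film [(0.92, array([373., 161.]), array([ 655.7, -241.2]))]
stand [(0.92, array([111., 224.]), array([ 196.1, -361.4])), (0.77, array([213., 225.]), array([ 381.8, -363.1]))]
sanitiser [(0.8, array([339., 288.]), array([ 610.8, -491. ])), (0.46, array([214.,  43.]), array([413.4, -69.8]))]
cupstack [(0.9, array([268., 276.]), array([ 475.1, -466.4]))]
[(0.66, [353.0, 109.5, 45.7, 103.7])]
((658.488037109375, -247.90301513671875), (150.3358917236328, 56.17113494873047), 85.68064880371094) [ 658.63246463 -244.12326395]
```

View pics/w5.png

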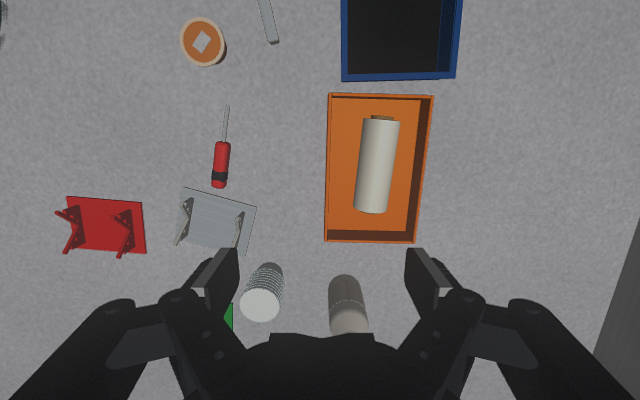

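Image: the film roll at (377,163) lies in the crate, about 4° off the crate's y. The steel stand is at (215,222), with the red one at (105,222) and the green one peeking out at (228,318). The screwdriver is at (222,150) with its handle at the bottom. Now I fix the frames.

Run:
```python
from h import *
c=env.get_calibration('wrist')
print('crate',[at(c,p,50)[:2].round(1) for p in [(329,94),(432,97),(415,242),(325,241)]])
print('stand base',[at(c,p,5)[:2].round(1) for p in [(182,187),(256,207),(248,255)]])
im=cv2.imread('pics/w5.png'); cv2.imwrite('pics/s5.png',cv2.resize(im[175:265,160:265],(735,560)[:2],interpolation=3)[:, :])
for n,z in(('stand',5),('screwdriver',11)):
  for q in env.masks_of('wrist',n):
    ys,xs=np.nonzero(q['region']); P=np.array([at(c,(u,v),z)[:2] for u,v in zip(xs,ys)]);print(n,q['conf'],q['box'],cv2.minAreaRect(P.astype(np.float32)))
t=env.get_calibration('top'); save('top','top2')
for n,z in(('crate',50),('pan',50),('tray',50),('stand',5)):
  for q in env.masks_of('top',n):
    ys,xs=np.nonzero(q['region']); P=np.array([at(t,(u,v),z)[:2] for u,v in zip(xs,ys)]);print(n,q['conf'].__round__(2),q['box'],cv2.minAreaRect(P.astype(np.float32)))
```

```text
crate [array([ 586.3, -144.2]), array([ 732. , -147.4]), array([ 730. , -371.2]), array([ 582.5, -370.1])]
stand base [array([ 337.8, -291.5]), array([ 462.4, -326.9]), array([ 441.9, -419.8])]
stand 0.59 [223.2, 306.1, 12.0, 22.2] ((392.7790832519531, -553.8142700195312), (56.89923095703125, 15.842228889465332), 84.97057342529297)
stand 0.56 [172.1, 188.8, 84.1, 69.7] ((385.5655517578125, -362.46527099609375), (115.79949188232422, 132.22096252441406), 73.9598388671875)
screwdriver 0.62 [209.9, 107.3, 22.0, 80.9] ((416.11541748046875, -225.55604553222656), (136.91578674316406, 26.744434356689453), 77.09428405761719)
crate 0.7 [356.8, 117.7, 71.0, 46.9] ((653.931640625, -258.1119689941406), (236.0142059326172, 161.9483184814453), 89.36184692382812)
crate 0.33 [369.1, 128.3, 33.8, 20.5] ((657.3267211914062, -237.6494140625), (124.46372985839844, 56.13102340698242), 84.76614379882812)
pan 0.57 [203.0, 112.0, 74.4, 56.9] ((654.468505859375, 257.48773193359375), (248.45401000976562, 168.16676330566406), 86.2645263671875)
pan 0.31 [443.2, 183.9, 26.5, 19.4] ((480.3230895996094, -466.576171875), (64.1174087524414, 82.08451080322266), 31.228601455688477)
pan 0.27 [98.3, 28.3, 101.5, 179.3] ((739.7801513671875, 561.2199096679688), (625.6714477539062, 335.8544616699219), 0.01787811890244484)
stand 0.71 [469.3, 217.8, 32.1, 41.4] ((334.16448974609375, -569.1895751953125), (102.2672348022461, 132.32223510742188), 85.0420913696289)
stand 0.68 [406.6, 202.7, 32.9, 43.8] ((382.1833190917969, -369.23736572265625), (80.9149169921875, 131.09085083007812), 72.48660278320312)
stand 0.66 [407.9, 260.5, 32.7, 41.7] ((192.9644012451172, -364.6322326660156), (103.58390808105469, 133.11952209472656), 85.360107421875)
```

View pics/s5.png

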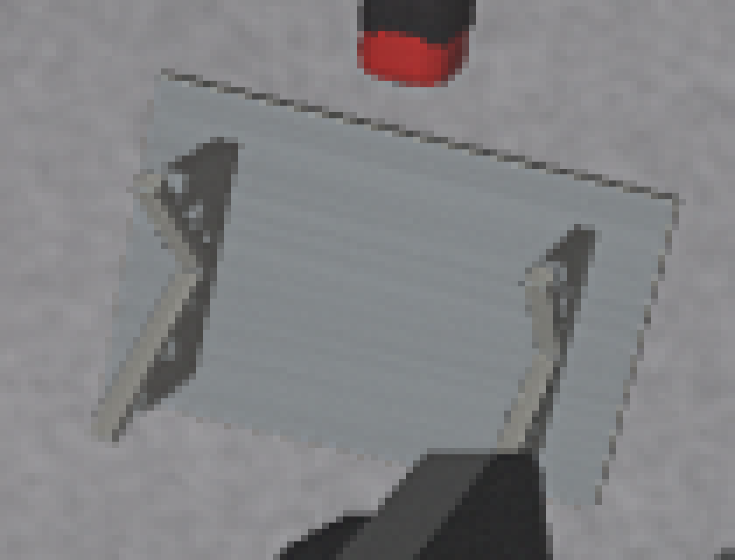

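Run:
```python
from h import *
c=env.get_calibration('wrist')
f=lambda p,z: at(c,(160+p[0]/7,175+p[1]/6.22),z)[:2]
A,B,C=[f(p,5) for p in((160,70),(680,198),(597,505))]
print(A,B,C,'centre',(A+C)/2,'ang',np.degrees(np.arctan2(*(B-A)[::-1])),np.linalg.norm(B-A),np.linalg.norm(C-B))
n=[f(p,14) for p in((193,268),(555,355))]; t=[f(p,49) for p in((147,180),(105,435),(540,270))]
print('notch',n,(n[0]+n[1])/2,np.degrees(np.arctan2(*(n[1]-n[0])[::-1])),np.linalg.norm(n[1]-n[0])); print('tips',t,np.linalg.norm(t[0]-t[1]),np.linalg.norm(t[2]-t[0]),np.degrees(np.arctan2(*(t[2]-t[0])[::-1])))
go((656,-243,200,-4.5),(656,-243,90,-4.5),(656,-243,8,-4.5))
```

```text
[ 339.37978225 -290.50940694] [ 464.24764162 -326.96861902] [ 436.51115119 -422.59837158] centre [ 387.94546672 -356.55388926] ang -16.276873022834685 130.08172988031635 99.57089170699948
notch [array([ 344.37880533, -345.03273846]), array([ 432.11359211, -370.79939454])] [ 388.24619872 -357.9160665 ] -16.366881900451922 91.44021750114949
tips [array([ 354.76685234, -308.24857696]), array([ 334.94951202, -379.23235659]), array([ 441.53741838, -332.15494361])] 73.69819500915644 90.00358602382643 -15.403541749003331
(656, -243, 200, -4.5) -> [0.013 0.319 0.525] 0.052 alt -1.948
(656, -243, 90, -4.5) -> [0.013 0.319 0.965] 0.052 alt -1.948
(656, -243, 8, -4.5) -> [0.013 0.319 1.293] 0.052 alt -1.948
```

Request:
{"method": "move_arm", "body": {"series": "0.013 0.319 0.3 0.05 1;0.013 0.319 0.4 0.05 1;0.013 0.319 0.6 0.05 1;0.013 0.319 0.8 0.05 1;0.013 0.319 0.9 0.05 1;0.013 0.319 0.98 0.05 1;0.013 0.319 0.98 0.05 1"}}

```text
time_s: 10.18
ee_pos: [652.3, -241.3, 78.8]
eef_rot: [-2.296, -2.131, 0.006]
wrist_force: [-1.3, -0.2, -1.4]
grip_width: 85.4
grip_force: 0.0
```

Run:
```python
from h import *
info(); save('wrist','w6'); spots('wrist',dict(film=33))
go((656,-243,8,-4.5))
```

```text
t 10.2 tcp [ 652.3 -241.3   78.8] phi -4.3 z [-0.009  0.004 -1.   ] j [-0.39  0.43  1.68  0.    1.04 -0.32] w 85.4 F [-1.3 -0.2 -1.4]
film [(0.8, array([334., 229.]), array([ 658.3, -245.2]))]
(656, -243, 8, -4.5) -> [-0.007  0.02   0.286] 0.002 alt -1.998
```

View pics/w6.png

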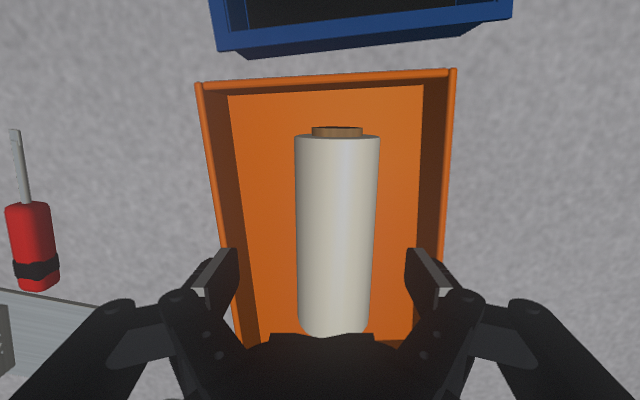

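The roll is centred between the fingers at (335,230) and both fingers are inside the crate walls. Descending.

Request:
{"method": "move_arm", "body": {"series": "-0.01 0.025 0.1 0.005 1;-0.01 0.025 0.2 0.005 1;-0.01 0.025 0.25 0.005 1;-0.01 0.025 0.285 0.005 1;-0.01 0.025 0.285 0.005 1;-0.01 0.025 0.285 0.005 0.3;-0.01 0.025 0.285 0.005 0.3;-0.01 0.025 0.285 0.005 0.3;-0.01 0.025 0.285 0.005 0.3;-0.01 0.025 0.285 0.005 0.3;-0.01 0.025 0.285 0.005 0.3;-0.01 0.025 0.285 0.005 0.3"}}

```text
time_s: 11.28
ee_pos: [663.4, -246.6, 17.7]
eef_rot: [2.309, 2.125, 0.002]
wrist_force: [-1.1, 0.3, 6.9]
grip_width: 54.3
grip_force: 64.6
```

Run:
```python
from h import *
info(); go((638,-244,160,-4.5),(560,-300,220,73.7),(430,-350,200,73.7))
```

```text
t 11.3 tcp [ 663.4 -246.6   17.7] phi -4.7 z [ 0.003 -0.001 -1.   ] j [-0.39  0.51  1.69 -0.    0.94 -0.31] w 54.3 F [-1.1  0.3  6.9]
(638, -244, 160, -4.5) -> [ 0.001 -0.1   -0.57 ] -0.003 alt 1.997
(560, -300, 220, 73.7) -> [-0.248 -0.392 -0.81 ] -0.872 alt 1.128
(430, -350, 200, 73.7) -> [-0.49  -0.894 -0.732] -0.872 alt 1.128
```

Grip height came out about 8 mm high. I regrasp lower.

Request:
{"method": "move_arm", "body": {"series": "0 0 0 0 0.9;0 0 0 0 0.9;0 0 0 0 0.9;0 0 0.015 0 0.9;0 0 0.032 0 0.9;0 0 0.032 0 0.9;0 0 0.032 0 0.3;0 0 0.032 0 0.3;0 0 0.032 0 0.3;0 0 0.032 0 0.3;0 0 0.032 0 0.3;0 0 0.032 0 0.3"}}

```text
time_s: 12.28
ee_pos: [662.3, -246.0, 7.1]
eef_rot: [2.311, 2.127, 0.001]
wrist_force: [1.9, -1.5, -1.4]
grip_width: 54.6
grip_force: 64.3
```

Run:
```python
from h import *
info(); go((650,-246,140,-4.5),(560,-300,220,73.7),(430,-350,200,73.7))
```

```text
t 12.3 tcp [ 662.3 -246.     7.1] phi -4.7 z [ 0.001 -0.    -1.   ] j [-0.39  0.52  1.7   0.    0.93 -0.31] w 54.6 F [ 1.9 -1.5 -1.4]
(650, -246, 140, -4.5) -> [-0.004 -0.049 -0.532] -0.003 alt 1.997
(560, -300, 220, 73.7) -> [-0.249 -0.389 -0.852] -0.872 alt 1.128
(430, -350, 200, 73.7) -> [-0.491 -0.891 -0.772] -0.872 alt 1.128
```

Request:
{"method": "move_arm", "body": {"series": "0 0 -0.1 0 0.3;0 0 -0.25 0 0.3;0 0 -0.4 0 0.3;-0.05 -0.1 -0.6 -0.05 0.3;-0.1 -0.2 -0.75 -0.1 0.3;-0.2 -0.3 -0.75 -0.18 0.3;-0.3 -0.4 -0.75 -0.26 0.3;-0.35 -0.5 -0.75 -0.34 0.3;-0.4 -0.6 -0.75 -0.42 0.3;-0.45 -0.7 -0.75 -0.5 0.3;-0.49 -0.8 -0.75 -0.58 0.3;-0.49 -0.89 -0.75 -0.65 0.3"}}

```text
time_s: 13.28
ee_pos: [427.3, -350.5, 193.4]
eef_rot: [-0.969, -2.986, 0.0]
wrist_force: [0.6, 0.2, -4.5]
grip_width: 55.1
grip_force: 65.2
```

Run:
```python
from h import *
info(); go((388,-357,120,73.7))
```

```text
t 13.3 tcp [ 427.3 -350.5  193.4] phi 54.0 z [-0.002  0.001 -1.   ] j [-0.73  0.06  1.91 -0.    1.17 -1.67] w 55.1 F [ 0.6  0.2 -4.5]
(388, -357, 120, 73.7) -> [ 0.111 -0.113  0.294] -0.219 alt 1.781
```

Request:
{"method": "move_arm", "body": {"series": "0.05 -0.05 0.1 -0.08 0.3;0.111 -0.113 0.2 -0.16 0.3;0.111 -0.113 0.294 -0.22 0.3;0.111 -0.113 0.294 -0.22 0.3;0.111 -0.113 0.294 -0.22 0.3;0.111 -0.113 0.294 -0.22 0.3"}}

```text
time_s: 13.78
ee_pos: [391.7, -356.3, 121.9]
eef_rot: [0.453, 3.108, -0.001]
wrist_force: [-0.5, -0.2, -3.8]
grip_width: 54.6
grip_force: 65.1
```

Run:
```python
from h import *
info(); c=env.get_calibration('wrist'); save('wrist','w7'); zf=env.observe()['ee_pos'][2]+26
q=env.masks_of('wrist','film')[0]
ys,xs=np.nonzero(q['region']); P=np.array([at(c,(u,v),zf)[:2] for u,v in zip(xs,ys)]);print(q['conf'],q['box'],cv2.minAreaRect(P.astype(np.float32)))
print(env.spot_point('wrist','film')[0],at(c,env.spot_point('wrist','film')[0]['xy'],zf))
go((388,-357,60,73.7),(388,-357,28,73.7))
```

```text
t 13.8 tcp [ 391.7 -356.3  121.9] phi 73.4 z [ 0.001 -0.001 -1.   ] j [-0.79  0.09  2.03  0.    1.03 -2.07] w 54.6 F [-0.5 -0.2 -3.8]
0.79 [252.3, 121.5, 141.0, 217.3] ((374.58099365234375, -350.78790283203125), (56.90742111206055, 103.86175537109375), 73.82434844970703)
{'xy': [323.5, 285.3], 'conf': 0.78} [ 395.2519564  -355.95957163  148.69479748]
(388, -357, 60, 73.7) -> [ 0.018 -0.005  0.251] -0.002 alt 1.998
(388, -357, 28, 73.7) -> [ 0.018 -0.005  0.379] -0.002 alt 1.998
```

View pics/w7.png

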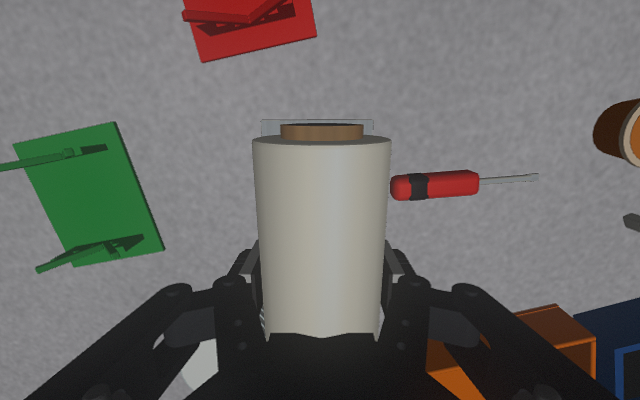

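The roll hangs straight over the steel stand, its front core end at (320,130). The red stand (250,25) and the green one (90,195) are clear. Lowering it.

Request:
{"method": "move_arm", "body": {"series": "0.018 -0.005 0.1 0 0.3;0.018 -0.005 0.2 0 0.3;0.018 -0.005 0.28 0 0.3;0.018 -0.005 0.32 0 0.3;0.018 -0.005 0.345 0 0.3;0.018 -0.005 0.36 0 0.3;0.018 -0.005 0.37 0 0.3;0.018 -0.005 0.37 0 0.3"}}

```text
time_s: 14.65
ee_pos: [387.4, -357.2, 29.8]
eef_rot: [0.449, 3.107, -0.003]
wrist_force: [0.3, -0.9, -3.6]
grip_width: 54.6
grip_force: 65.5
```

Run:
```python
from h import *
info()
```

```text
t 14.7 tcp [ 387.4 -357.2   29.8] phi 73.6 z [ 0.002 -0.002 -1.   ] j [-0.79  0.2   2.09 -0.    0.84 -2.08] w 54.6 F [ 0.3 -0.9 -3.6]
```

Weight is still on the gripper. I lower another 1–2 mm, open and rise.

Request:
{"method": "move_arm", "body": {"series": "0 0 0.006 0 0.3;0 0 0.008 0 0.3;0 0 0.008 0 0.6;0 0 0.008 0 0.8;0 0 0.008 0 0.8;0 0 0.008 0 0.8;0 0 0.008 0 0.8;0 0 -0.1 0 0.8;0 0 -0.25 0 0.8;0 0 -0.4 0 0.8;0.3 0 -0.6 0 0.8;0.3 0 -0.7 0 0.8"}}

```text
time_s: 15.65
ee_pos: [327.6, -337.9, 184.8]
eef_rot: [-0.447, -3.108, -0.002]
wrist_force: [-0.9, 0.5, -0.6]
grip_width: 68.4
grip_force: 0.0
```

Run:
```python
from h import *
info(); c=env.get_calibration('wrist'); save('wrist','w8')
spots('wrist',dict(film=54,screwdriver=0,cup1=0))
for n,z in(('film',54),('screwdriver',11)):
  for q in env.masks_of('wrist',n):
    ys,xs=np.nonzero(q['region']); P=np.array([at(c,(u,v),z)[:2] for u,v in zip(xs,ys)]);print(n,q['conf'],q['box'],cv2.minAreaRect(P.astype(np.float32)))
go((411,-255,300,None))
```

```text
t 15.7 tcp [ 327.6 -337.9  184.8] phi 73.6 z [-0.002  0.002 -1.   ] j [-0.85 -0.09  2.08 -0.    1.16 -2.14] w 68.4 F [-0.9  0.5 -0.6]
film [(0.91, array([316., 252.]), array([ 392.7, -364.5]))]
screwdriver [(0.92, array([427., 224.]), array([ 420.8, -228.5]))]
cup1 [(0.68, array([550., 184.]), array([411.9, -74.6]))]
film 0.87 [290.6, 181.1, 54.1, 141.6] ((398.5824890136719, -362.3523864746094), (57.250640869140625, 169.9163360595703), 74.18688201904297)
screwdriver 0.86 [370.5, 215.0, 116.2, 25.2] ((416.3098449707031, -227.521484375), (134.2183837890625, 27.075578689575195), 77.30921936035156)
(411, -255, 300, None) -> [-0.222  0.414 -0.466] 0.0 alt 0.0
```

View pics/w8.png

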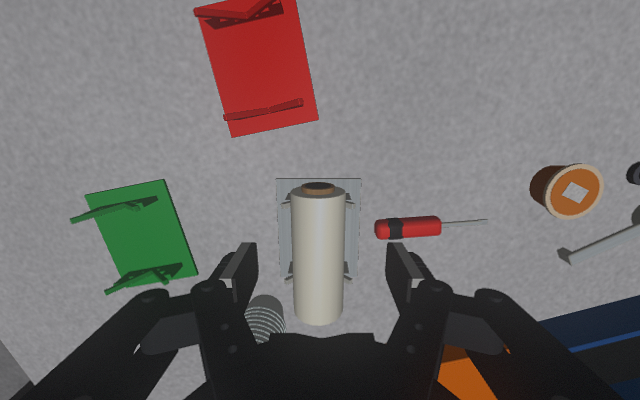

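Film rests in both Vs of the steel stand (318,252). Now the screwdriver at (408,227), gripped by its handle.

Run:
```python
from h import *
go((411.6,-247,170,-12.7),(411.6,-247,90,-12.7))
```

```text
(411.6, -247, 170, -12.7) -> [-0.215  0.445  0.055] 0.958 alt -1.042
(411.6, -247, 90, -12.7) -> [-0.216  0.445  0.375] 0.958 alt -1.042
```

Request:
{"method": "move_arm", "body": {"series": "-0.215 0.445 0.055 0.958 0.6;-0.215 0.445 0.055 0.958 0.6;-0.215 0.445 0.055 0.958 0.6;-0.215 0.445 0.055 0.958 0.6;-0.215 0.445 0.055 0.958 0.6;-0.215 0.445 0.055 0.958 0.6;-0.215 0.445 0.1 0.958 0.6;-0.215 0.445 0.2 0.958 0.6;-0.215 0.445 0.3 0.958 0.6;-0.215 0.445 0.32 0.958 0.6;-0.215 0.445 0.32 0.958 0.6;-0.215 0.445 0.32 0.958 0.6"}}

```text
time_s: 16.95
ee_pos: [410.2, -245.8, 101.0]
eef_rot: [-2.397, -2.02, 0.003]
wrist_force: [-0.3, -0.0, -0.6]
grip_width: 51.3
grip_force: 0.0
```

```bash
cat >> h.py <<'E'
def rect(cam,n,z,k=1):
    c=env.get_calibration(cam); env.grab_frame(cam)
    for q in env.masks_of(cam,n)[:k]:
        ys,xs=np.nonzero(q['region']); P=np.array([at(c,(u,v),z)[:2] for u,v in zip(xs,ys)],np.float32)
        (a,b),(w,h),an=cv2.minAreaRect(P); print(n,round(q['conf'],2),np.round(q['box']),'c',(round(a,1),round(b,1)),'size',round(w),round(h),'long axis ang',round(an if w>h else an+90,1),'mean',P.mean(0).round(1))
E
python3 - <<'E'
from h import *
info(); rect('wrist','screwdriver',15); spots('wrist',dict(screwdriver=0))
go((411.6,-247,3,-12.7))
E
```

```text
t 16.9 tcp [ 410.2 -245.8  101. ] phi -9.7 z [-0.006  0.004 -1.   ] j [-0.59  0.02  2.14  0.    0.99 -0.42] w 51.3 F [-0.3 -0.  -0.6]
screwdriver 0.73 [307.  94.  32. 162.] c (416.5, -226.8) size 135 23 long axis ang 77.7 mean [ 413.7 -237.8]
screwdriver [(0.85, array([320., 178.]), array([ 412.2, -226.5]))]
(411.6, -247, 3, -12.7) -> [-0.002  0.004  0.398] 0.039 alt -1.961
```

Request:
{"method": "move_arm", "body": {"series": "0 0.006 0.1 0.035 0.6;0 0.006 0.2 0.035 0.6;0 0.006 0.3 0.035 0.6;0 0.006 0.36 0.035 0.6;0 0.006 0.392 0.035 0.6;0 0.006 0.392 0.035 0.6;0 0.006 0.392 0.035 0;0 0.006 0.392 0.035 0;0 0.006 0.392 0.035 0;0 0.006 0.392 0.035 0;0 0.006 0.392 0.035 0;0 0.006 0.392 0.035 0"}}

```text
time_s: 18.1
ee_pos: [414.4, -248.5, 8.0]
eef_rot: [2.449, 1.963, 0.001]
wrist_force: [0.2, 0.7, 6.1]
grip_width: 20.2
grip_force: 61.8
```

Run:
```python
from h import *
info(); go((411.6,-247,150,None),(480,-120,220,None),(560,-60,250,0),(560,-30,300,0))
```

```text
t 18.1 tcp [ 414.4 -248.5    8. ] phi -12.6 z [ 0.003 -0.002 -1.   ] j [-0.59  0.16  2.2   0.    0.78 -0.37] w 20.2 F [0.2 0.7 6.1]
(411.6, -247, 150, None) -> [ 0.003 -0.011 -0.568] 0.0 alt 0.0
(480, -120, 220, None) -> [ 0.558  0.147 -0.848] 0.0 alt 0.0
(560, -60, 250, 0) -> [ 0.862  0.407 -0.968] -0.14 alt 1.86
(560, -30, 300, 0) -> [ 0.978  0.382 -1.168] -0.14 alt 1.86
```

Request:
{"method": "move_arm", "body": {"series": "0 0 -0.15 0 0;0 0 -0.3 0 0;0 0 -0.45 0 0;0.1 0.05 -0.6 -0.02 0;0.3 0.15 -0.75 -0.05 0;0.45 0.2 -0.85 -0.08 0;0.6 0.25 -0.9 -0.11 0;0.75 0.3 -0.95 -0.14 0;0.86 0.35 -0.96 -0.14 0;0.86 0.4 -0.96 -0.14 0;0.86 0.4 -0.96 -0.14 0;0.86 0.4 -0.96 -0.14 0"}}

```text
time_s: 19.1
ee_pos: [558.2, -58.5, 246.6]
eef_rot: [2.218, 2.225, -0.0]
wrist_force: [0.4, 0.2, -1.3]
grip_width: 20.1
grip_force: 60.9
```

Run:
```python
from h import *
info(); im=save('wrist','w9'); spots('wrist',dict(tray=0,crate=0,pan=0,cup1=0,spanner=0,scoop=0))
rect('wrist','tray',50);rect('wrist','crate',50);rect('wrist','spanner',9);rect('wrist','scoop',10)
im=cv2.imread('pics/w9.png')
```

```text
t 19.1 tcp [558.2 -58.5 246.6] phi 0.2 z [-0. -0. -1.] j [-0.15  0.04  1.83 -0.    1.27 -0.15] w 20.1 F [ 0.4  0.2 -1.3]
tray [(0.72, array([414., 133.]), array([680. ,  -8.3]))]
crate [(0.86, array([383., 293.]), array([ 655.4, -256.6]))]
pan []
cup1 [(0.76, array([217., 180.]), array([409.6, -73.7]))]
spanner [(0.96, array([211.,  63.]), array([417.9,  77. ]))]
scoop [(0.93, array([272., 133.]), array([490.6,  -8.7]))]
tray 0.9 [356.  19. 155. 212.] c (677.8, -9.2) size 162 241 long axis ang 91.1 mean [677.9   2.5]
crate 0.89 [337. 225. 117. 151.] c (655.5, -247.1) size 240 151 long axis ang 87.6 mean [ 670.6 -175.9]
spanner 0.91 [184.   0.  47. 118.] c (421.1, 77.7) size 32 134 long axis ang 97.3 mean [419.4  82.6]
scoop 0.91 [242.  75.  48. 108.] c (484.2, -8.8) size 47 137 long axis ang 95.1 mean [487.   8.]
```

View pics/w9.png

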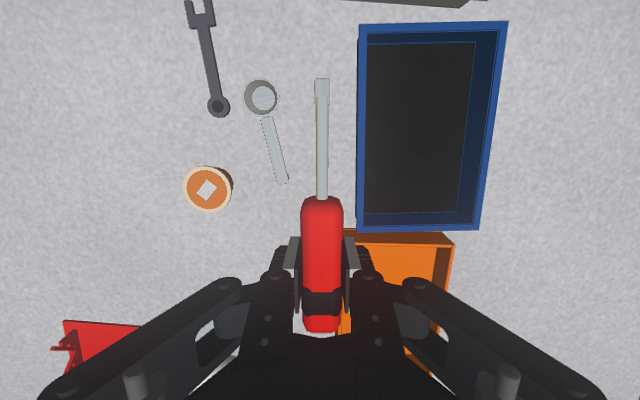

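The screwdriver is held straight and the tray is at (430,130). Placing it on the tray's far side.

Run:
```python
from h import *
go((703,-29,120,1),(703,-29,18,1))
```

```text
(703, -29, 120, 1) -> [0.123 0.582 0.506] -0.011 alt 1.989
(703, -29, 18, 1) -> [0.123 0.582 0.914] -0.011 alt 1.989
```

Request:
{"method": "move_arm", "body": {"series": "0.12 0.2 0 -0.01 0;0.12 0.4 0.1 -0.01 0;0.12 0.58 0.3 -0.01 0;0.12 0.58 0.5 -0.01 0;0.12 0.58 0.7 -0.01 0;0.12 0.58 0.8 -0.01 0;0.12 0.58 0.87 -0.01 0;0.12 0.58 0.9 -0.01 0;0.12 0.58 0.905 -0.01 0;0.12 0.58 0.905 -0.01 0"}}

```text
time_s: 20.68
ee_pos: [701.5, -29.4, 18.6]
eef_rot: [-2.202, -2.237, 0.004]
wrist_force: [-0.4, -0.1, -1.4]
grip_width: 20.8
grip_force: 62.8
```

Run:
```python
from h import *
info()
```

```text
t 20.7 tcp [701.5 -29.4  18.6] phi 0.9 z [-0.003  0.    -1.   ] j [-0.08  0.5   1.7  -0.    0.94 -0.09] w 20.8 F [-0.4 -0.1 -1.4]
```

Request:
{"method": "move_arm", "body": {"series": "0 0 0.01 0 0;0 0 0.018 0 0;0 0 0.018 0 0.4;0 0 0.018 0 0.4;0 0 0.018 0 0.4;0 0 0.018 0 0.4;0 0 -0.12 0 0.4;0 0 -0.3 0 0.4;0 0 -0.45 0 0.4;0 -0.2 -0.6 0 0.4;0.1 -0.5 -0.65 0 0.4;0.2 -0.7 -0.65 0 0.4"}}

```text
time_s: 21.68
ee_pos: [592.9, -6.8, 178.0]
eef_rot: [2.201, 2.233, 0.007]
wrist_force: [-0.0, 0.5, 0.1]
grip_width: 34.3
grip_force: 0.0
```

Run:
```python
from h import *
info(); rect('wrist','spanner',9);spots('wrist',dict(spanner=0));rect('wrist','screwdriver',18)
go((421,77,180,7.3),(421,77,80,7.3))
```

```text
t 21.7 tcp [592.9  -6.8 178. ] phi 0.8 z [ 0.007 -0.001 -1.   ] j [-0.05  0.14  1.85 -0.    1.14 -0.07] w 34.3 F [-0.   0.5  0.1]
spanner 0.57 [121.  30.  62. 132.] c (419.8, 78.9) size 34 132 long axis ang 95.4 mean [420.1  85.5]
spanner [(0.89, array([157., 103.]), array([407.1,  79. ]))]
(421, 77, 180, 7.3) -> [ 0.343 -0.678 -0.023] -0.071 alt 1.929
(421, 77, 80, 7.3) -> [ 0.343 -0.679  0.377] -0.071 alt 1.929
```

Request:
{"method": "move_arm", "body": {"series": "0.15 -0.3 0 -0.07 0.4;0.25 -0.5 0 -0.07 0.4;0.34 -0.68 0 -0.07 0.4;0.34 -0.68 0.1 -0.07 0.4;0.34 -0.68 0.25 -0.07 0.4;0.34 -0.68 0.35 -0.07 0.4;0.34 -0.68 0.37 -0.07 0.4;0.34 -0.68 0.37 -0.07 0.4"}}

```text
time_s: 22.6
ee_pos: [418.9, 76.1, 79.4]
eef_rot: [-2.075, -2.355, 0.006]
wrist_force: [1.0, -0.5, -0.2]
grip_width: 34.2
grip_force: 0.0
```

Run:
```python
from h import *
info(); rect('wrist','spanner',9);spots('wrist',dict(spanner=0,scoop=0))
```

```text
t 22.6 tcp [418.9  76.1  79.4] phi 7.2 z [-0.005 -0.001 -1.   ] j [ 0.12 -0.06  2.26 -0.    0.94 -0.  ] w 34.2 F [ 1.  -0.5 -0.2]
spanner 0.69 [300. 118.  46. 165.] c (418.2, 79.5) size 32 134 long axis ang 96.3 mean [417.8  86.7]
spanner [(0.7, array([322., 206.]), array([423.9,  77.1]))]
scoop []
```

Request:
{"method": "move_arm", "body": {"series": "0.003 0.003 0.1 0 0.4;0.003 0.003 0.2 0 0.4;0.003 0.003 0.26 0 0.4;0.003 0.003 0.29 0 0.4;0.003 0.003 0.305 0 0.4;0.003 0.003 0.305 0 0.4;0.003 0.003 0.305 0 0.4"}}

```text
time_s: 23.38
ee_pos: [422.3, 77.2, 6.2]
eef_rot: [2.077, 2.355, 0.003]
wrist_force: [0.4, 0.5, -0.6]
grip_width: 34.2
grip_force: 0.0
```

Run:
```python
from h import *
info()
```

```text
t 23.4 tcp [422.3  77.2   6.2] phi 7.2 z [ 0.002  0.    -1.   ] j [ 0.12  0.07  2.3  -0.    0.76 -0.  ] w 34.2 F [ 0.4  0.5 -0.6]
```

Request:
{"method": "move_arm", "body": {"series": "0 0 0.016 0 0.4;0 0 0.016 0 0.4;0 0 0.016 0 0;0 0 0.016 0 0;0 0 0.016 0 0;0 0 0.016 0 0;0 0 0.016 0 0;0 0 -0.1 0 0;0 0 -0.25 0 0;0 0 -0.4 0 0;0 0.1 -0.55 0.02 0;0 0.2 -0.6 0.04 0"}}

```text
time_s: 24.38
ee_pos: [471.8, 83.7, 159.7]
eef_rot: [2.149, 2.286, 0.007]
wrist_force: [1.1, -0.1, -0.2]
grip_width: 11.8
grip_force: 59.2
```

Run:
```python
from h import *
info(); go((652,-8,150,0),(652,-8,16,0))
```

```text
t 24.4 tcp [471.8  83.7 159.7] phi 3.5 z [ 0.006  0.001 -1.   ] j [ 0.12 -0.06  2.09  0.    1.1   0.06] w 11.8 F [ 1.1 -0.1 -0.2]
(652, -8, 150, 0) -> [-0.411  0.696  0.043] 0.039 alt -1.961
(652, -8, 16, 0) -> [-0.411  0.693  0.579] 0.039 alt -1.961
```

Request:
{"method": "move_arm", "body": {"series": "-0.15 0.2 0 0.04 0;-0.25 0.4 0 0.04 0;-0.41 0.6 0.04 0.04 0;-0.41 0.69 0.1 0.04 0;-0.41 0.69 0.25 0.04 0;-0.41 0.69 0.4 0.04 0;-0.41 0.69 0.5 0.04 0;-0.41 0.69 0.55 0.04 0;-0.41 0.69 0.575 0.04 0;-0.41 0.69 0.575 0.04 0;-0.41 0.69 0.575 0.04 0"}}

```text
time_s: 25.3
ee_pos: [649.9, -7.7, 12.9]
eef_rot: [2.219, 2.221, 0.003]
wrist_force: [0.5, -0.7, -1.2]
grip_width: 11.6
grip_force: 59.1
```

Run:
```python
from h import *
info()
```

```text
t 25.3 tcp [649.9  -7.7  12.9] phi 0.0 z [ 0.002 -0.    -1.   ] j [-0.05  0.42  1.83  0.    0.89 -0.05] w 11.6 F [ 0.5 -0.7 -1.2]
```

Lower about 5 mm, release, rise and move over the scoop.

Request:
{"method": "move_arm", "body": {"series": "0 0 0.01 0 0;0 0 0.02 0 0;0 0 0.02 0 0.35;0 0 0.02 0 0.35;0 0 0.02 0 0.35;0 0 -0.12 0 0.35;0 0 -0.3 0 0.35;0 0 -0.45 0 0.35;0 -0.2 -0.55 0 0.35;0 -0.4 -0.55 0 0.35;-0.05 -0.55 -0.5 0 0.35;-0.05 -0.55 -0.45 0 0.35"}}

```text
time_s: 26.3
ee_pos: [509.6, -20.8, 126.5]
eef_rot: [2.218, 2.22, 0.003]
wrist_force: [0.6, -0.4, -0.1]
grip_width: 29.8
grip_force: 0.0
```

Run:
```python
from h import *
info(); rect('wrist','scoop',20);spots('wrist',dict(scoop=0,cup1=0)); rect('wrist','spanner',14)
```

```text
t 26.3 tcp [509.6 -20.8 126.5] phi 0.0 z [ 0.004 -0.001 -1.   ] j [-0.09  0.04  2.06 -0.    1.03 -0.09] w 29.8 F [ 0.6 -0.4 -0.1]
scoop 0.92 [263. 106.  60. 144.] c (486.2, -8.0) size 45 133 long axis ang 94.5 mean [488.4  10.3]
scoop [(0.6, array([301., 178.]), array([485.6,  -4.4])), (0.54, array([521., 182.]), array([695.1,  -8.4]))]
cup1 [(0.7, array([226., 243.]), array([406.8, -72.9]))]
spanner 0.71 [446. 104.  56. 145.] c (647.7, -5.3) size 35 134 long axis ang 90.1 mean [647.6   3.3]
```

Run:
```python
from h import *
c=env.get_calibration('wrist'); im=save('wrist','w10'); q=env.masks_of('wrist','scoop')[0]; r=q['region']; l,t,w,h=q['box']
P=[]
for v in range(int(t+.45*h),int(t+h)-1,4):
    xs=np.nonzero(r[v])[0]
    if len(xs): a=at(c,(xs.min(),v),20);b=at(c,(xs.max(),v),20); P.append([*(a[:2]+b[:2])/2,b[0]-a[0]])
P=np.array(P); print(P.round(1)); k=np.polyfit(P[:,1],P[:,0],1); print(k,'ang',90-np.degrees(np.arctan(k[0])))
```

```text
[[490.2   4.2  15.9]
 [491.    0.6  16. ]
 [491.3  -3.   15.2]
 [492.2  -6.7  15.2]
 [493.  -10.4  15.3]
 [493.8 -14.1  15.4]
 [494.6 -17.9  15.4]
 [495.4 -21.7  15.5]
 [496.3 -25.5  15.6]
 [497.1 -29.3  15.6]
 [498.  -33.2  15.7]
 [498.9 -37.1  15.8]
 [499.7 -41.1  15.8]
 [500.6 -45.1  15.9]
 [501.5 -49.1  16. ]
 [502.4 -53.2  16. ]
 [503.3 -57.3  16.1]
 [504.2 -61.4  16.2]
 [504.6 -65.6  15.3]
 [505.1 -69.8  14.4]]
[-2.11584466e-01  4.90919188e+02] ang 101.94670010174066
```

Run:
```python
from h import *
go((491.5,-5,60,12),(491.5,-5,5,12))
```

```text
(491.5, -5, 60, 12) -> [ 0.062 -0.088  0.259] -0.133 alt 1.867
(491.5, -5, 5, 12) -> [ 0.062 -0.089  0.479] -0.133 alt 1.867
```

Request:
{"method": "move_arm", "body": {"series": "0.064 -0.075 0.1 -0.13 0.35;0.064 -0.075 0.2 -0.13 0.35;0.064 -0.075 0.3 -0.13 0.35;0.064 -0.075 0.38 -0.13 0.35;0.064 -0.075 0.44 -0.13 0.35;0.064 -0.082 0.475 -0.13 0.35;0.064 -0.082 0.475 -0.13 0.35;0.064 -0.082 0.475 -0.13 0;0.064 -0.082 0.475 -0.13 0;0.064 -0.082 0.475 -0.13 0;0.064 -0.082 0.475 -0.13 0;0.064 -0.082 0.475 -0.13 0"}}

```text
time_s: 27.7
ee_pos: [491.6, -4.6, 5.9]
eef_rot: [1.982, 2.436, 0.001]
wrist_force: [-0.7, -0.9, -1.0]
grip_width: 14.3
grip_force: 58.5
```

Run:
```python
from h import *
info(); go((491,-5,150,12),(560,120,200,None),(620,220,200,None))
```

```text
t 27.7 tcp [491.6  -4.6   5.9] phi 11.7 z [ 0.002 -0.    -1.   ] j [-0.06  0.18  2.18 -0.    0.78 -0.26] w 14.3 F [-0.7 -0.9 -1. ]
(491, -5, 150, 12) -> [-0.001 -0.002 -0.577] -0.003 alt 1.997
(560, 120, 200, None) -> [ 0.432  0.37  -0.776] 0.0 alt 0.0
(620, 220, 200, None) -> [ 0.775  0.686 -0.776] 0.0 alt 0.0
```

Request:
{"method": "move_arm", "body": {"series": "0 0 -0.15 0 0;0 0 -0.3 0 0;0 0 -0.5 0 0;0.1 0.1 -0.65 0 0;0.25 0.2 -0.77 0.05 0;0.4 0.35 -0.77 0.12 0;0.55 0.45 -0.77 0.17 0;0.65 0.55 -0.77 0.17 0;0.77 0.6 -0.77 0.17 0;0.77 0.6 -0.77 0.17 0;0.77 0.6 -0.77 0.17 0"}}

```text
time_s: 28.62
ee_pos: [600.0, 219.1, 198.1]
eef_rot: [-2.286, -2.155, -0.005]
wrist_force: [0.3, -0.2, -1.4]
grip_width: 14.1
grip_force: 58.9
```

Run:
```python
from h import *
info(); rect('wrist','pan',50); spots('wrist',dict(pan=0)); go((655,255,120,-3.5),(655,255,15,-3.5))
```

```text
t 28.6 tcp [600.  219.1 198.1] phi -3.4 z [ 0.002  0.002 -1.   ] j [0.31 0.22 1.72 0.   1.2  0.37] w 14.1 F [ 0.3 -0.2 -1.4]
pan 0.94 [286.   7. 186. 251.] c (655.2, 257.6) size 247 168 long axis ang 86.8 mean [667.1 287.5]
pan [(0.87, array([365., 143.]), array([651.9, 253.7]))]
(655, 255, 120, -3.5) -> [0.178 0.217 0.309] -0.0 alt 2.0
(655, 255, 15, -3.5) -> [0.178 0.218 0.729] -0.0 alt 2.0
```

Request:
{"method": "move_arm", "body": {"series": "0.1 0.1 0 0 0;0.178 0.218 0.15 0 0;0.178 0.218 0.3 0 0;0.178 0.218 0.45 0 0;0.178 0.218 0.6 0 0;0.178 0.218 0.68 0 0;0.178 0.218 0.715 0 0;0.178 0.218 0.725 0 0;0.178 0.218 0.725 0 0;0.178 0.218 0.725 0 0"}}

```text
time_s: 29.6
ee_pos: [657.8, 255.4, 19.0]
eef_rot: [2.289, 2.149, 0.006]
wrist_force: [-0.9, 0.4, -0.7]
grip_width: 14.0
grip_force: 58.9
```

Run:
```python
from h import *
info()
```

```text
t 29.6 tcp [657.8 255.4  19. ] phi -3.6 z [ 0.004  0.001 -1.   ] j [ 0.34  0.5   1.7  -0.    0.94  0.4 ] w 14.0 F [-0.9  0.4 -0.7]
```

Request:
{"method": "move_arm", "body": {"series": "0 0 0.014 0 0;0 0 0.026 0 0;0 0 0.026 0 0;0 0 0.026 0 0.4;0 0 0.026 0 0.4;0 0 0.026 0 0.4;0 0 -0.1 0 0.4;0 0 -0.3 0 0.4;0 0 -0.45 0 0.5;0 -0.2 -0.6 0 0.8;-0.05 -0.4 -0.65 0 1;-0.05 -0.6 -0.65 0 1"}}

```text
time_s: 30.6
ee_pos: [546.5, 253.2, 177.8]
eef_rot: [2.289, 2.148, 0.012]
wrist_force: [-0.4, 0.1, 0.1]
grip_width: 77.3
grip_force: 0.0
```

Run:
```python
from h import *
info(); rect('wrist','scoop',20); spots('wrist',dict(cup1=0,labels=0)); rect('wrist','cup1',34)
```

```text
t 30.6 tcp [546.5 253.2 177.8] phi -3.6 z [ 0.008  0.003 -1.   ] j [ 0.39  0.16  1.83 -0.    1.14  0.46] w 77.3 F [-0.4  0.1  0.1]
scoop 0.98 [407. 113.  43. 123.] c (661.7, 251.4) size 46 136 long axis ang 91.1 mean [658.3 268. ]
cup1 [(0.88, array([213., 212.]), array([407.6, 223.2]))]
labels [(0.81, array([111.,  98.]), array([320. , 356.3]))]
cup1 0.66 [174. 189.  60.  58.] c (417.3, 229.8) size 64 66 long axis ang 176.5 mean [417.5 231.7]
```

Run:
```python
from h import *
go((414,227,110,0))
```

```text
(414, 227, 110, 0) -> [-0.136 -0.518  0.252] -0.04 alt 1.96
```

Request:
{"method": "move_arm", "body": {"series": "-0.136 -0.15 0 -0.04 1;-0.136 -0.3 0 -0.04 1;-0.136 -0.45 0 -0.04 1;-0.136 -0.518 0.1 -0.04 1;-0.136 -0.518 0.2 -0.04 1;-0.136 -0.518 0.25 -0.04 1;-0.136 -0.518 0.25 -0.04 1;-0.136 -0.518 0.25 -0.04 1"}}

```text
time_s: 31.57
ee_pos: [413.5, 226.7, 109.8]
eef_rot: [-2.221, -2.221, 0.003]
wrist_force: [0.1, -0.1, 0.2]
grip_width: 85.1
grip_force: 0.0
```

```bash
cat >> h.py <<'E'
def lid(z=36):
    c=env.get_calibration('wrist'); im=env.grab_frame('wrist'); h=cv2.cvtColor(np.ascontiguousarray(im),cv2.COLOR_RGB2HSV)
    b=env.boxes_of('wrist','cup1')
    for q in b[:2]:
        l,t,w,hh=[int(v) for v in q['box']]; l=max(l-4,0);t=max(t-4,0)
        m=(h[t:t+hh+8,l:l+w+8,1]>130)&(h[t:t+hh+8,l:l+w+8,2]>120); cs,_=cv2.findContours(m.astype(np.uint8),0,1)
        k=cv2.convexHull(max(cs,key=cv2.contourArea))[:,0]+[l,t]
        P=np.array([at(c,p,z)[:2] for p in k],np.float32); print('lid',round(q['conf'],2),q['box'],np.round(cv2.minEnclosingCircle(P)[0],1),round(cv2.minEnclosingCircle(P)[1],1))
E
python3 - <<'E'
from h import *
info(); spots('wrist',dict(cup1=0)); rect('wrist','cup1',34); lid(); go((414,227,8,0))
E
```

```text
t 31.6 tcp [413.5 226.7 109.8] phi -0.0 z [-0.001 -0.001 -1.   ] j [ 0.45 -0.01  2.15 -0.    1.    0.45] w 85.1 F [ 0.1 -0.1  0.2]
cup1 [(0.82, array([215., 210.]), array([313.4, 214.1]))]
cup1 0.85 [285. 170.  77.  72.] c (415.9, 229.8) size 61 63 long axis ang 92.3 mean [416.  230.7]
lid 0.73 [286.0, 168.8, 73.5, 72.9] [415.9 230. ] 25.8
(414, 227, 8, 0) -> [-0.001 -0.002  0.415] -0.0 alt 2.0
```

Request:
{"method": "move_arm", "body": {"series": "0.012 0.01 0.1 0 1;0.012 0.01 0.2 0 1;0.012 0.01 0.3 0 1;0.012 0.01 0.36 0 1;0.012 0.01 0.4 0 1;0.012 0.01 0.4 0 1;0.012 0.01 0.4 0 1"}}

```text
time_s: 32.4
ee_pos: [415.8, 229.9, 10.8]
eef_rot: [2.221, 2.222, 0.0]
wrist_force: [-0.4, -0.3, -0.7]
grip_width: 85.4
grip_force: 0.0
```

Run:
```python
from h import *
info()
```

```text
t 32.4 tcp [415.8 229.9  10.8] phi 0.0 z [ 0.  0. -1.] j [0.45 0.14 2.21 0.   0.79 0.45] w 85.4 F [-0.4 -0.3 -0.7]
```

Request:
{"method": "move_arm", "body": {"series": "0 0 0.012 0 1;0 0 0.012 0 1;0 0 0.012 0 0.3;0 0 0.012 0 0.3;0 0 0.012 0 0.3;0 0 0.012 0 0.3;0 0 0.012 0 0.3;0 0 0.012 0 0.3"}}

```text
time_s: 33.07
ee_pos: [416.2, 230.1, 9.0]
eef_rot: [2.221, 2.221, 0.002]
wrist_force: [-2.2, -1.4, 8.5]
grip_width: 59.2
grip_force: 62.3
```

Run:
```python
from h import *
info(); go((416,230,130,0),(500,0,150,0))
```

```text
t 33.1 tcp [416.2 230.1   9. ] phi 0.0 z [ 0.001  0.001 -1.   ] j [ 0.45  0.15  2.21 -0.    0.78  0.45] w 59.2 F [-2.2 -1.4  8.5]
(416, 230, 130, 0) -> [-0.    -0.    -0.484] 0.0 alt -2.0
(500, 0, 150, 0) -> [-0.92   0.336 -0.564] 0.0 alt -2.0
```

Request:
{"method": "move_arm", "body": {"series": "0 0 -0.08 0 0.3;0 0 -0.2 0 0.3;0 0 -0.35 0 0.3;0 0 -0.48 0 0.3;-0.15 0.08 -0.55 0 0.3;-0.3 0.15 -0.55 0 0.3;-0.45 0.22 -0.55 0 0.3;-0.6 0.3 -0.55 0 0.3;-0.75 0.38 -0.55 0 0.3;-0.9 0.45 -0.55 0 0.3;-0.95 0.5 -0.55 0 0.3;-0.95 0.5 -0.55 0 0.3"}}

```text
time_s: 34.07
ee_pos: [543.2, -11.7, 145.7]
eef_rot: [2.224, 2.215, 0.002]
wrist_force: [0.1, 0.6, -0.5]
grip_width: 59.1
grip_force: 64.6
```

Run:
```python
from h import *
info(); go((657,-204,130,-1),(657,-204,20,-1))
```

```text
t 34.1 tcp [543.2 -11.7 145.7] phi -0.2 z [ 0.003 -0.002 -1.   ] j [-0.07  0.08  1.98 -0.    1.08 -0.06] w 59.1 F [ 0.1  0.6 -0.5]
(657, -204, 130, -1) -> [-0.767  0.458  0.065] 0.009 alt -1.991
(657, -204, 20, -1) -> [-0.766  0.457  0.505] 0.009 alt -1.991
```

Request:
{"method": "move_arm", "body": {"series": "-0.15 0.1 0 0.01 0.3;-0.3 0.18 0 0.01 0.3;-0.45 0.27 0 0.01 0.3;-0.6 0.36 0 0.01 0.3;-0.767 0.458 0 0.01 0.3;-0.767 0.458 0.08 0.01 0.3;-0.767 0.458 0.2 0.01 0.3;-0.767 0.458 0.32 0.01 0.3;-0.767 0.458 0.42 0.01 0.3;-0.767 0.458 0.48 0.01 0.3;-0.767 0.458 0.49 0.01 0.3;-0.767 0.458 0.49 0.01 0.3"}}

```text
time_s: 35.07
ee_pos: [654.0, -198.5, 21.2]
eef_rot: [-2.236, -2.203, 0.002]
wrist_force: [0.1, -0.7, -0.7]
grip_width: 59.2
grip_force: 64.7
```

Run:
```python
from h import *
info()
```

```text
t 35.1 tcp [ 654.  -198.5   21.2] phi -0.9 z [-0.003  0.001 -1.   ] j [-0.33  0.47  1.74  0.    0.93 -0.32] w 59.2 F [ 0.1 -0.7 -0.7]
```

Request:
{"method": "move_arm", "body": {"series": "0 0 0.01 0 0.3;0 0 0.018 0 0.3;0 0 0.025 0 0.3;0 0 0.029 0 0.3;0 0 0.029 0 0.3"}}

```text
time_s: 35.48
ee_pos: [655.4, -199.6, 15.9]
eef_rot: [2.238, 2.204, 0.001]
wrist_force: [-0.8, 0.1, -1.2]
grip_width: 59.1
grip_force: 64.7
```

Run:
```python
from h import *
info()
```

```text
t 35.5 tcp [ 655.4 -199.6   15.9] phi -0.9 z [ 0.001 -0.    -1.   ] j [-0.33  0.48  1.75 -0.    0.92 -0.32] w 59.1 F [-0.8  0.1 -1.2]
```

Floor contact is expected at about 14. I lower 2 mm more, then release.

Request:
{"method": "move_arm", "body": {"series": "0 0 0.004 0 0.3;0 0 0.008 0 0.3;0 0 0.008 0 0.3;0 0 0.008 0 0.75;0 0 0.008 0 0.95;0 0 0.008 0 0.95;0 0 0.008 0 0.95;0 0 0.008 0 0.95;0 0 -0.1 0 0.95;0 0 -0.25 0 0.95;0 0 -0.4 0 0.95;0 -0.1 -0.5 0 1"}}

```text
time_s: 36.48
ee_pos: [634.9, -199.8, 144.6]
eef_rot: [2.232, 2.2, 0.007]
wrist_force: [0.7, -0.5, 0.8]
grip_width: 85.3
grip_force: 0.0
```

Run:
```python
from h import *
info(); go((411,-76,160,0))
```

```text
t 36.5 tcp [ 634.9 -199.8  144.6] phi -0.8 z [ 0.008 -0.002 -1.   ] j [-0.34  0.3   1.72  0.    1.11 -0.33] w 85.3 F [ 0.7 -0.5  0.8]
(411, -76, 160, 0) -> [ 0.482 -0.902 -0.07 ] -0.009 alt 1.991
```

Request:
{"method": "move_arm", "body": {"series": "0.15 -0.25 0 -0.01 1;0.25 -0.4 0 -0.01 1;0.35 -0.55 0 -0.01 1;0.4 -0.7 0 -0.01 1;0.48 -0.85 0 -0.01 1;0.48 -0.9 0.1 -0.01 1;0.48 -0.9 0.15 -0.01 1;0.48 -0.9 0.15 -0.01 1;0.48 -0.9 0.15 -0.01 1"}}

```text
time_s: 37.23
ee_pos: [406.2, -75.4, 102.4]
eef_rot: [-2.22, -2.222, 0.001]
wrist_force: [1.1, -0.2, 0.8]
grip_width: 85.4
grip_force: 0.0
```

Run:
```python
from h import *
info(); rect('wrist','cup1',34); lid(); spots('wrist',dict(cup1=0))
```

```text
t 37.2 tcp [406.2 -75.4 102.4] phi 0.0 z [-0.001  0.    -1.   ] j [-0.24 -0.12  2.27 -0.    0.99 -0.24] w 85.4 F [ 1.1 -0.2  0.8]
cup1 0.9 [549. 305.  88.  64.] c (656.3, -184.8) size 42 102 long axis ang 137.4 mean [ 657.1 -190.1]
lid 0.95 [546.0, 303.6, 81.5, 56.9] [ 661.  -203.5] 26.2
lid 0.71 [282.9, 174.5, 77.6, 77.3] [409.7 -77.8] 25.8
cup1 [(0.91, array([322., 201.]), array([410.1, -78.1])), (0.91, array([562., 315.]), array([ 661.6, -203.6]))]
```

Request:
{"method": "move_arm", "body": {"series": "-0.009 0.014 0.1 0 1;-0.009 0.014 0.2 0 1;-0.009 0.014 0.28 0 1;-0.009 0.014 0.34 0 1;-0.009 0.014 0.372 0 1;-0.009 0.014 0.372 0 1;-0.009 0.014 0.372 0 1"}}

```text
time_s: 38.07
ee_pos: [411.1, -78.1, 9.9]
eef_rot: [-2.221, -2.221, 0.0]
wrist_force: [-0.4, 0.8, 0.6]
grip_width: 85.3
grip_force: 0.0
```

Run:
```python
from h import *
info()
```

```text
t 38.1 tcp [411.1 -78.1   9.9] phi 0.0 z [-0.  0. -1.] j [-0.25  0.04  2.32 -0.    0.77 -0.25] w 85.3 F [-0.4  0.8  0.6]
```

Request:
{"method": "move_arm", "body": {"series": "0 0 0.004 0 0.3;0 0 0.004 0 0.3;0 0 0.004 0 0.3;0 0 0.004 0 0.3;0 0 0.004 0 0.3;0 0 0.004 0 0.3;0 0 -0.08 0 0.3;0 0 -0.2 0 0.3;0 0 -0.35 0 0.3;0 0.05 -0.5 0 0.3;0 0.15 -0.55 0 0.3;0 0.2 -0.55 0 0.3"}}

```text
time_s: 39.07
ee_pos: [466.5, -78.9, 154.0]
eef_rot: [2.213, 2.213, 0.012]
wrist_force: [0.9, 0.5, -0.2]
grip_width: 58.8
grip_force: 64.6
```

Run:
```python
from h import *
info(); go((657,-315,150,-1),(655,-315,20,-1))
```

```text
t 39.1 tcp [466.5 -78.9 154. ] phi 0.0 z [ 0.014 -0.003 -1.   ] j [-0.22 -0.07  2.12  0.    1.08 -0.22] w 58.8 F [ 0.9  0.5 -0.2]
(657, -315, 150, -1) -> [-0.945  0.762  0.029] 0.011 alt -1.989
(655, -315, 20, -1) -> [-0.943  0.746  0.549] 0.011 alt -1.989
```

Request:
{"method": "move_arm", "body": {"series": "-0.15 0.15 0 0.01 0.3;-0.3 0.27 0 0.01 0.3;-0.45 0.4 0 0.01 0.3;-0.6 0.52 0 0.01 0.3;-0.75 0.64 0 0.01 0.3;-0.94 0.755 0 0.01 0.3;-0.94 0.755 0.08 0.01 0.3;-0.94 0.755 0.2 0.01 0.3;-0.94 0.755 0.35 0.01 0.3;-0.94 0.755 0.45 0.01 0.3;-0.94 0.755 0.5 0.01 0.3;-0.94 0.755 0.5 0.01 0.3"}}

```text
time_s: 40.07
ee_pos: [646.8, -311.6, 18.4]
eef_rot: [-2.235, -2.2, 0.003]
wrist_force: [-0.2, -0.4, -0.4]
grip_width: 59.5
grip_force: 65.0
```

Run:
```python
from h import *
info()
```

```text
t 40.1 tcp [ 646.8 -311.6   18.4] phi -0.9 z [-0.005  0.003 -1.   ] j [-0.48  0.53  1.66  0.    0.96 -0.47] w 59.5 F [-0.2 -0.4 -0.4]
```

Request:
{"method": "move_arm", "body": {"series": "0 0.01 0 0 0.3;0 0.02 0 0 0.3;0 0.02 0 0 0.3;0 0.02 0 0 0.3"}}

```text
time_s: 40.4
ee_pos: [656.2, -313.5, 25.2]
eef_rot: [2.235, 2.202, 0.002]
wrist_force: [-0.1, -0.1, -0.8]
grip_width: 59.4
grip_force: 65.0
```

Run:
```python
from h import *
info()
```

```text
t 40.4 tcp [ 656.2 -313.5   25.2] phi -0.9 z [ 0.004 -0.002 -1.   ] j [-0.48  0.53  1.64 -0.    0.97 -0.47] w 59.4 F [-0.1 -0.1 -0.8]
```

Need about 11 mm down to TCP 14.

Request:
{"method": "move_arm", "body": {"series": "0 0 0.012 0 0.3;0 0 0.024 0 0.3;0 0 0.034 0 0.3;0 0 0.038 0 0.3;0 0 0.038 0 0.3;0 0 0.038 0 0.3"}}

```text
time_s: 40.9
ee_pos: [654.6, -313.0, 15.6]
eef_rot: [2.238, 2.204, 0.0]
wrist_force: [-4.4, 2.5, 11.9]
grip_width: 59.2
grip_force: 65.9
```

Run:
```python
from h import *
info()
```

```text
t 40.9 tcp [ 654.6 -313.    15.6] phi -0.9 z [ 0.001 -0.    -1.   ] j [-0.48  0.54  1.65  0.    0.96 -0.47] w 59.2 F [-4.4  2.5 11.9]
```

Contact with the floor (12 N). Release and back off to where the whole bench can be seen.

Request:
{"method": "move_arm", "body": {"series": "0 0 0 0 0.7;0 0 0 0 0.95;0 0 0 0 0.95;0 0 0 0 0.95;0 0 0 0 0.95;0 0 -0.1 0 0.95;0 0 -0.25 0 0.95;0 0 -0.45 0 1;0.2 -0.3 -0.8 0 1;0.4 -0.6 -0.98 0 1;0.5 -0.8 -0.98 0 1;0.6 -0.9 -0.98 0 1"}}

```text
time_s: 41.9
ee_pos: [539.3, -235.3, 207.4]
eef_rot: [2.237, 2.202, 0.001]
wrist_force: [-0.0, 0.1, 0.7]
grip_width: 85.3
grip_force: 0.0
```

Run:
```python
from h import *
info(); save('wrist','wf'); save('scene','sf'); spots('wrist',dict(cup1=5,film=54,screwdriver=5,spanner=5,scoop=5,sanitiser=0,cupstack=0))
save('top','tf'); c=env.get_calibration('top'); spots('top',dict(cup1=5,film=54,screwdriver=5,spanner=5,scoop=5,scraper=5,sanitiser=0,cupstack=0,labels=0))
a=cv2.imread('pics/sf.png')[90:360,120:580]; b=cv2.imread('pics/tf.png')[90:300,100:520]
cv2.imwrite('pics/fin.png',np.vstack([cv2.resize(a,(600,350)),cv2.resize(b,(600,250))]))
```

```text
t 41.9 tcp [ 539.3 -235.3  207.4] phi -0.9 z [ 0.002 -0.001 -1.   ] j [-0.45  0.12  1.82 -0.    1.2  -0.44] w 85.3 F [-0.   0.1  0.7]
cup1 [(0.8, array([411., 232.]), array([ 653.5, -308.8])), (0.76, array([419., 148.]), array([ 655.1, -199. ]))]
film []
screwdriver []
spanner []
scoop []
sanitiser [(0.59, array([376., 342.]), array([ 616.3, -492.5]))]
cupstack [(0.87, array([282., 328.]), array([ 473.9, -463.3]))]
cup1 [(0.69, array([373., 146.]), array([ 644.8, -197.3]))]
film [(0.86, array([426., 215.]), array([ 405.5, -363.1]))]
screwdriver [(0.65, array([318., 131.]), array([698. , -10.8]))]
spanner [(0.55, array([316., 146.]), array([642.4,  -4.2]))]
scoop [(0.57, array([424., 217.]), array([ 404.5, -369.2])), (0.52, array([239., 144.]), array([648.5, 261.3]))]
scraper [(0.49, array([161., 209.]), array([422.6, 515.4])), (0.33, array([315., 144.]), array([649.4,  -1.1]))]
sanitiser [(0.74, array([459., 158.]), array([ 606.7, -494.4]))]
cupstack [(0.72, array([452., 195.]), array([ 481.7, -466.8])), (0.34, array([426., 217.]), array([ 405.3, -374.4]))]
labels [(0.81, array([207., 244.]), array([306.3, 356.6]))]
```

View pics/fin.png

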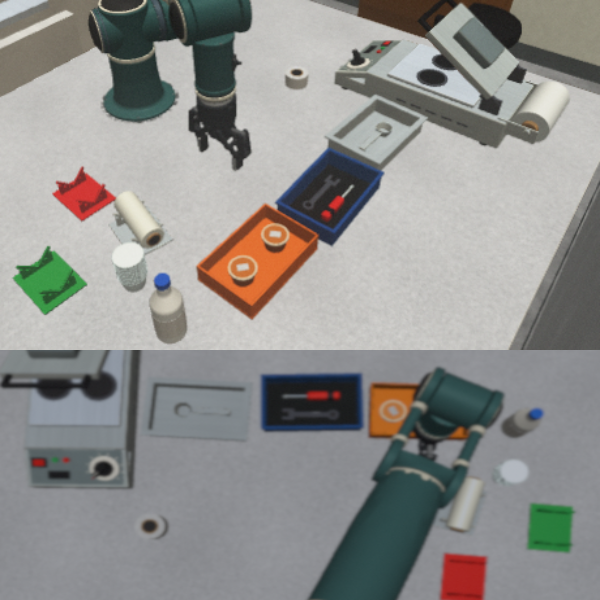

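Scene view: both cups stand upright in the crate (242,268) and (275,235), and the screwdriver and spanner are in the tray (330,195). The scoop is in the pan (378,130) and the film is on the steel stand (138,218). The bystanders are untouched and nothing else is on the bench.

```bash
python3 -c "
from bench import env
print(env.finish_job())"
```

```text
the job is handed in; nothing more can be done
None
```

The job is handed in at about 42 s: the heat dial is off, the film roll is on its V-stand, both cups are upright in the orange crate, the scoop is in the wash pan, and the screwdriver and spanner are in the tool tray; the third cup and the scraper were not there.

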